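Sort fallen and standing vials by height into a stepped rack

ROBOT

A 7-joint arm with a two-finger parallel gripper is mounted at the origin on a cart in front of the work surface, level with it; the furniture and walls round the work are solid. World frame = base frame: x ahead of the robot, y to its left, z up, the work surface at z = 0. Lengths are in m, angles in degrees, forces in N, time in s.
With the tool pointing down it reaches from about 0.4 to 0.925 m from the base axis. Payload 4.1 kg.
Tool frame: the origin (TCP) lies at the very end of the fingers, on their centre line; the grasp point (between the pads) lies 19 mm behind it; z points along the fingers, y is the direction in which the jaws open and shut (so a half turn about z gives the same grasp; the last joint's range is limited). The gripper opens to 85 mm and grips with 20 to 120 N. Pads are 22 mm wide; open, the fingers measure 114 mm over their backs; the gripper's body (76 mm by 85 mm) begins 54 mm behind the grasp point. The pads swing forward as they close: fully open they stand 13 mm farther back than shut.
Start: joints at [71.505, 22.827, 2.584, 88.041, -1.071, 69.15, -2.905], TCP at [0.144, -0.634, 0.231] pointing down, gripper open.
Joint ranges: [-161.44, 161.44], [-28.35, 127.94], [-78.24, 83.42], [0, 140.83], [-78.03, 258.03], [13.02, 114.36], [-168.23, 168.23]. Speed limits (degrees/s): [147.25, 147.25, 180, 180, 180, 180, 180].

INTERFACE

Orientations are given as a 3x3 rotation matrix whose columns are the frame's x, y, z axes.
In Python, from workcell import r gives the robot as it stands.
- The arm moves only by the tool apply_moves, never from a script. Its argument "series" is a list of rows, each a list of 7 numbers: the shift along the tool's x, y, z in cm, then the turn, a rotation vector about the tool's x, y, z in rad, then the finger opening in cm, from 0 to 8.54. In form: [[x, y, z, wx, wy, wz, jaw], ...]. A call has 1 to 20 rows; each row is the pose to reach, as a shift and turn from the pose commanded when the call began, along the tool's axes at that moment; what a row does not reach only later rows make up. A row lasts 1/12 s, in which the tool goes at most 41.7 mm and 7.16 degrees, less where a joint would pass 70% of its speed; a pose out of reach is approached as far as the arm can. A call with a gripper value outside its range is refused whole. The fingers move at their own pace and stop on an object; the grip force is fixed at half the most. Time passes only in rows, so rows that repeat a pose let the fingers close. It gives the time, the measured TCP pose, the force and the opening at its end, in the units of the state.
- r.state(): the state, without advancing time (a new reading comes with each control period).
- r.camera(name): name is "scene" or "side" or "wrist"; returns the picture (384x512x3 uint8, red, green, blue); there is no depth.
- r.camera_model(name): a dict with "vertical_fov" (degrees; the focal length in pixels is half the picture's height over the tangent of half this angle, whatever the lens; pixels are square), "cx", "cy" (the principal point, pixels), "T" (4x4, takes a point from camera to world coordinates). Camera axes: x right, y up, looking along -z (the intrinsics and any distortion apply to the point x, -y, -z); pixel columns grow to the right and rows downward; lengths in m; the calibration is good to about 2 mm. The wrist camera is an equidistant fisheye: a pixel r from the principal point sees the ray r / f radians off the axis. A picture is of the moment at which its call begins: read the wrist's pose just before it. camera_model takes no time and is no camera call; for the wrist camera it gives the pose at the moment of the call.
- r.finish_job(): hands the job in, once; it reports no verdict.
The state is a dict: "time": time; "joint_pos": joint angles; "qd": joint speeds; "tau": joint torques, N m; "tool_pos": TCP position; "eef_rot": TCP orientation; "wrist_force": force on the tool from outside, world axes, zero at the start; "ft_torque": the same for the moment, N m; "opening": finger opening in m.
Only numpy, scipy, OpenCV 4.12 (cv2) and the standard library are available. Lean on these libraries where they do the work, as an engineer would, in place of code of your own. Each camera call takes 0.05 s, during which the arm holds its last target. There are 200 camera calls.

TASK

Sort all the white vials by height into the stepped rack so that every cap ends at the same level: tall vials in the row with the lowest floor, medium ones in the middle row, short ones in the row with the highest floor. Some vials have been knocked over; every vial must finish upright, standing flat on the floor of its row with its cap up. Leave the tweezers, the pen and the marker where they lie.

Things in the scene. Friction and masses are not known exactly. Their poses are not given: they have to be found in the camera images.
- short_1: short white screw-cap vial, 52 mm high overall, round body 28 mm across, eight-sided grey cap (30 mm over corners, top 14 mm; keeps it from rolling). Origin at its centre, 26 mm from either end; +z points from base to cap. About 31 g. Stands on the worktop at the start; absent in some starts.
- medium_1: medium white screw-cap vial, 66 mm high overall, round body 28 mm across, eight-sided grey cap (30 mm over corners, top 14 mm; keeps it from rolling). Origin at its centre, 33 mm from either end; +z points from base to cap. About 40 g. Stands on the worktop at the start; absent in some starts.
- tall_1: tall white screw-cap vial, 80 mm high overall, round body 28 mm across, eight-sided grey cap (30 mm over corners, top 14 mm; keeps it from rolling). Origin at its centre, 40 mm from either end; +z points from base to cap. About 48 g. Stands on the worktop at the start; absent in some starts.
- short_2: short white screw-cap vial, 52 mm high overall, round body 28 mm across, eight-sided grey cap (30 mm over corners, top 14 mm; keeps it from rolling). Origin at its centre, 26 mm from either end; +z points from base to cap. About 31 g. Lies on its side at the start, cap toward the left (+y) within about 30 degrees; absent in some starts.
- medium_2: medium white screw-cap vial, 66 mm high overall, round body 28 mm across, eight-sided grey cap (30 mm over corners, top 14 mm; keeps it from rolling). Origin at its centre, 33 mm from either end; +z points from base to cap. About 40 g. Lies on its side at the start, cap toward the left (+y) within about 30 degrees; absent in some starts.
- tall_2: tall white screw-cap vial, 80 mm high overall, round body 28 mm across, eight-sided grey cap (30 mm over corners, top 14 mm; keeps it from rolling). Origin at its centre, 40 mm from either end; +z points from base to cap. About 48 g. Lies on its side at the start, cap toward the left (+y) within about 30 degrees; absent in some starts.
- row_low_floor (a point): floor centre of the row block whose floor is 14 mm above the worktop (lowest of the three), where tall vials go. Fixed grey block 44 mm wide (x) and 150 mm long (y) with an open trough along y: inside 36 mm wide and 138 mm long, rim 20 mm above the floor. z points up. Two vials fit one behind the other along y.
- row_mid_floor (a point): floor centre of the row block whose floor is 28 mm above the worktop (middle of the three), where medium vials go. Fixed grey block 44 mm wide (x) and 150 mm long (y) with an open trough along y: inside 36 mm wide and 138 mm long, rim 20 mm above the floor. z points up. Two vials fit one behind the other along y.
- row_high_floor (a point): floor centre of the row block whose floor is 42 mm above the worktop (highest of the three), where short vials go. Fixed grey block 44 mm wide (x) and 150 mm long (y) with an open trough along y: inside 36 mm wide and 138 mm long, rim 20 mm above the floor. z points up. Two vials fit one behind the other along y.
- rack_plate: fixed aluminium base plate 210 x 168 x 6 mm on the worktop, origin at the centre of its underside; it carries the three row blocks side by side along its x axis, at x = -72, 0 and +72 mm (which block is at which place varies), all parallel to its y axis.
- tweezers: tweezers 129 mm long, 9 mm high, lying loose between the vials and the rack; a bystander. Origin at the centre of its underside.
- pen_blue: ball pen 145 mm long, lying loose on the robot's side of the vials; a bystander. Origin at the centre of its underside.
- marker: marker 135 mm long, lying loose on the robot's side of the rack; a bystander. Origin at the centre of its underside.
Not all that is in view belongs to the job. Leave any red look-alike of the medium_1 alone.

How it is judged:
By the outcome, as a careful person would: the job done as asked, in the order asked, and still so for the second after the job is handed in, with the robot touching nothing.
Of short_1, medium_1, tall_1 only 2 to 3 are there at a start; the rules pass over those that are not, and their reading is None.
Of short_2, medium_2, tall_2 only 2 to 2 are there at a start; the rules pass over those that are not, and their reading is None.
At some moment in a run one of short_1 may be knocked a few centimetres aside while the robot is not near it.
Once in a run the grip may slacken for a moment while it holds something.
It also fails if it takes over 210 s, if anything falls off the work surface, if the arm or the gripper's body presses on something with over 40 N, if the wrist force passes 120 N, or if a joint passes its speed limit or range.

## Working session

There is one attempt and no reset: what is moved stays moved. The work goes in short steps, Python scripts to look and compute and a tool call to move; the robot and the scene stay as the last step left them, time stands still between calls to the robot, and variables do not carry over. Pictures are saved under pics/ and viewed, on a budget of 14 in all, crops included, one or two more only if the job needs it, and the job is handed in when it is done.

Besides the shell and the picture viewer there is one more tool, called after "Emit:" as name(argument=value, ...) on one line, values as JSON. apply_moves: Moves the arm, as the interface text tells. Its arguments: {"type":"object","properties":{"series":{"type":"array","items":{"type":"array","items":{"type":"number"}}}},"required":["series"]}

```bash
mkdir -p pics; cat > h.py <<'E'
from workcell import r
import numpy as np, cv2
def shot(name,fn,crop=None,scale=1):
    m=r.camera_model(name); im=r.camera(name)
    np.savez('pics/'+fn+'.npz',im=im,T=m['T'],f=m['vertical_fov'],c=[m['cx'],m['cy']])
    o=im[:,:,::-1]
    if crop: o=o[crop[1]:crop[3],crop[0]:crop[2]]
    if scale!=1: o=cv2.resize(o,None,fx=scale,fy=scale,interpolation=cv2.INTER_CUBIC)
    cv2.imwrite('pics/'+fn+'.png',o); return im,m
def ray(m,u,v,wrist=False):
    f=192/np.tan(np.radians(m['vertical_fov']/2)); x=(u-m['cx'])/f;y=(v-m['cy'])/f
    if wrist:
        t=np.hypot(x,y); d=np.array([x/t*np.sin(t),-y/t*np.sin(t),-np.cos(t)]) if t>1e-9 else np.array([0,0,-1.])
    else: d=np.array([x,-y,-1])
    T=np.array(m['T']); return T[:3,3],T[:3,:3]@d
def at(m,u,v,z,wrist=False):
    o,d=ray(m,u,v,wrist); return o+d*(z-o[2])/d[2]
def proj(m,P,wrist=False):
    f=192/np.tan(np.radians(m['vertical_fov']/2)); T=np.array(m['T']); p=T[:3,:3].T@(np.array(P)-T[:3,3])
    x,y,z=p[0],-p[1],-p[2]
    if wrist:
        rr=np.hypot(x,y);t=np.arctan2(rr,z);return m['cx']+f*t*x/rr,m['cy']+f*t*y/rr
    return m['cx']+f*x/z,m['cy']+f*y/z
E
python3 - <<'E'
from h import *
s=r.state(); print(s['time'],s['tool_pos'],np.round(s['eef_rot'],3),s['wrist_force'],s['opening'])
for n in('scene','side','wrist'):
    im,m=shot(n,n+'0'); print(n,m['vertical_fov'],m['cx'],m['cy'],np.round(m['T'],3).tolist(),[k for k in m])
a=np.hstack([cv2.imread('pics/scene0.png'),cv2.imread('pics/side0.png')]); 
cv2.imwrite('pics/both.png',cv2.resize(a,(800,300)))
E
```

```text
0.0 [ 0.14414125 -0.63315266  0.23024523] [[ 0.975  0.222 -0.001]
 [ 0.222 -0.975  0.002]
 [-0.    -0.002 -1.   ]] [ 0.41829524  0.57111534 -0.72012434] 0.08560661695094832
scene 50.79377930556496 254.06670904502957 187.63242376112902 [[-0.631, 0.501, -0.593, -0.093], [-0.776, -0.429, 0.463, 0.521], [-0.022, 0.752, 0.659, 0.731], [0.0, 0.0, 0.0, 1.0]] ['vertical_fov', 'cx', 'cy', 'T']
side 54.953178006737026 259.2454472522516 190.1890833521137 [[0.809, 0.257, -0.529, 0.013], [-0.588, 0.335, -0.736, -0.634], [-0.012, 0.906, 0.422, 0.479], [0.0, 0.0, 0.0, 1.0]] ['vertical_fov', 'cx', 'cy', 'T']
wrist 65.70646984690485 251.43791194159385 192.50007155611206 [[0.221, 0.939, 0.264, 0.211], [-0.975, 0.214, 0.058, -0.618], [-0.002, -0.271, 0.963, 0.373], [0.0, 0.0, 0.0, 1.0]] ['vertical_fov', 'cx', 'cy', 'T']
```

View pics/scene0.png

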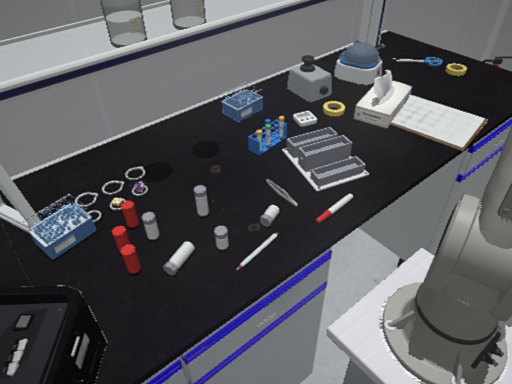

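View pics/side0.png

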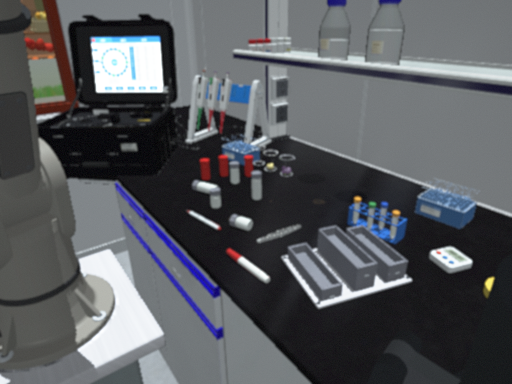

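The scene shows five white vials. Three are standing: tall (201,200), medium (150,225) and short (221,237). Two are lying, at (179,257) and (270,214). There are also three red decoys at about (125,240). The rack is at (325,160). I'll enlarge the scene for measuring.

```bash
python3 - <<'E'
import numpy as np,cv2
im=np.load('pics/scene0.npz')['im'][:,:,::-1]
c=cv2.resize(im[120:280,100:380],(784,448),interpolation=cv2.INTER_CUBIC)
cv2.imwrite('pics/c1.png',c)
E
```

```text
(no output)
```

View pics/c1.png

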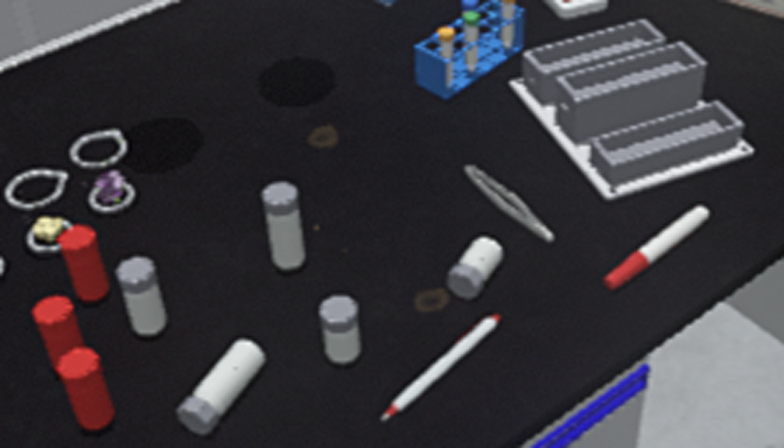

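Crop: caps of the tall, medium and short standing vials are at (280,191), (137,266) and (339,304). The lying vials run from (195,415) to (250,355) and from (463,283) to (490,246), cap end first. Plate corners are at (510,85), (610,195) and (752,150).

```bash
cat > m.py <<'E'
from h import *
d=np.load('pics/scene0.npz'); ms=dict(vertical_fov=float(d['f']),cx=d['c'][0],cy=d['c'][1],T=d['T'])
P=lambda x,y,z:at(ms,100+x/2.8,120+y/2.8,z)
for n,x,y,z in [('tall',280,191,.08),('tallbase_bottom',290,268,0),('med',137,264,.066),('med base',150,333,0),('short',339,304,.052),('short base',344,361,0),
 ('A cap',195,415,.014),('A base',250,357,.014),('B cap',463,281,.014),('B base',490,250,.014),
 ('pl1',510,85,.006),('pl2',610,195,.006),('pl3',752,150,.006),
 ('near block top L',593,150,.034),('near top Lr',607,175,.034),('near top R',742,129,.034),('near back R',725,104,.034),
 ('mid L f',565,105,.062),('mid R f',705,68,.062),('mid bk L',558,75,.062),('mid bk R',688,44,.062),
 ('far L',524,55,.048),('far R',655,21,.048)]: print(n,np.round(P(x,y,z),3))
E
python3 m.py
```

```text
tall [0.576 0.166 0.08 ]
tallbase_bottom [0.563 0.174 0.   ]
med [0.591 0.301 0.066]
med base [0.576 0.31  0.   ]
short [0.456 0.191 0.052]
short base [0.443 0.201 0.   ]
A cap [0.463 0.329 0.014]
A base [0.486 0.264 0.014]
B cap [0.439 0.073 0.014]
B base [0.452 0.03  0.014]
pl1 [ 0.636 -0.161  0.006]
pl2 [ 0.441 -0.113  0.006]
pl3 [ 0.396 -0.27   0.006]
near block top L [ 0.476 -0.124  0.034]
near top Lr [ 0.442 -0.107  0.034]
near top R [ 0.404 -0.258  0.034]
near back R [ 0.442 -0.277  0.034]
mid L f [ 0.52  -0.126  0.062]
mid R f [ 0.473 -0.276  0.062]
mid bk L [ 0.561 -0.156  0.062]
mid bk R [ 0.512 -0.296  0.062]
far L [ 0.624 -0.168  0.048]
far R [ 0.578 -0.32   0.048]
```

Emit:
apply_moves(series=[[48,-32.5,-4,0,0,0,8.5],[48,-32.5,-4,0,0,0,8.5],[48,-32.5,-4,0,0,0,8.5],[48,-32.5,-4,0,0,0,8.5],[48,-32.5,-4,0,0,0,8.5],[48,-32.5,-4,0,0,0,8.5],[48,-32.5,-4,0,0,0,8.5],[48,-32.5,-4,0,0,0,8.5],[48,-32.5,-4,0,0,0,8.5],[48,-32.5,-4,0,0,0,8.5],[48,-32.5,-4,0,0,0,8.5],[48,-32.5,-4,0,0,0,8.5],[48,-32.5,-4,0,0,0,8.5],[48,-32.5,-4,0,0,0,8.5],[48,-32.5,-4,0,0,0,8.5],[48,-32.5,-4,0,0,0,8.5],[48,-32.5,-4,0,0,0,8.5],[48,-32.5,-4,0,0,0,8.5],[48,-32.5,-4,0,0,0,8.5],[48,-32.5,-4,0,0,0,8.5]])

```text
time: 1.82
tool_pos: [0.5392, -0.2119, 0.2712]
eef_rot: [[0.976, 0.219, -0.0], [0.219, -0.976, -0.001], [-0.001, 0.0, -1.0]]
wrist_force: [0.2, 0.7, -0.0]
opening: 0.0849
```

```bash
python3 - <<'E'
from h import *
s=r.state(); print(s['time'],s['tool_pos'],np.round(s['eef_rot'],3).tolist(),s['joint_pos'])
shot('wrist','w1',scale=1.5)
E
```

```text
1.8167 [ 0.53923252 -0.21187414  0.27123573] [[0.976, 0.219, -0.0], [0.219, -0.976, -0.001], [-0.001, 0.0, -1.0]] [ 30.36908931  14.55181989 -16.06644854  94.54143113   4.24251125
  71.51460588 -63.88699004]
```

View pics/w1.png

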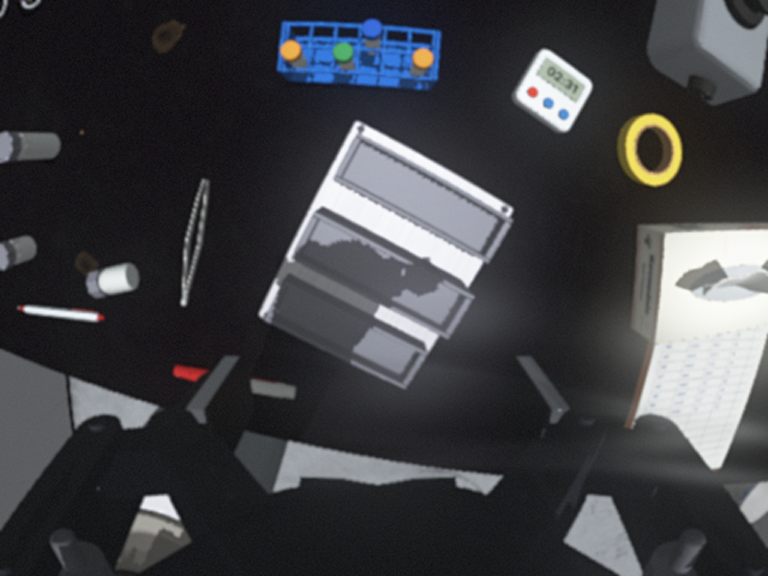

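The wrist view (1.5x) shows the plate corners at (360,123), (513,210) and (262,318), plus the rims of the three rows.

```bash
cat > m2.py <<'E'
from h import *
d=np.load('pics/w1.npz'); mw=dict(vertical_fov=float(d['f']),cx=d['c'][0],cy=d['c'][1],T=d['T'])
W=lambda x,y,z:at(mw,x/1.5,y/1.5,z,True)
c=[W(360,123,.006),W(513,210,.006),W(262,318,.006)]
for p in c: print('corner',np.round(p,4))
print('lens',np.linalg.norm(c[0]-c[1]),np.linalg.norm(c[0]-c[2]), 'yaw',np.degrees(np.arctan2(*(c[0]-c[2])[[1,0]])), 90-np.degrees(np.arctan2(*(c[0]-c[1])[[0,1]]))-90, 'ctr',(c[1]+c[2])/2)
for n,a,b in [('far',(361,134),(511,215)),('mid f',(317,209),(472,296)),('near',(274,316),(405,388))]:
  for z in(.034,.048,.062):
    A=W(*a,z);B=W(*b,z);print(n,z,np.round(np.linalg.norm(A-B),4),A.round(3),B.round(3))
for n,x,y,z in [('B cap',91,285,.014),('B base',136,276,.014)]: print(n,W(x,y,z).round(4))
E
python3 m2.py
python3 - <<'E'
import cv2,numpy as np
im=np.load('pics/w1.npz')['im'][:,:,::-1]
c=im[70:270,165:360]; c=cv2.convertScaleAbs(c,alpha=1.3,beta=25)
cv2.imwrite('pics/c2.png',cv2.resize(c,(585,600),interpolation=cv2.INTER_CUBIC))
E
```

```text
corner [ 0.642  -0.1728  0.006 ]
corner [ 0.5977 -0.3297  0.006 ]
corner [ 0.4401 -0.1168  0.006 ]
lens 0.16303228208613868 0.20953035963233652 yaw -15.50235998365336 -15.774341439834402 ctr [ 0.51890698 -0.22327069  0.006     ]
far 0.034 0.1473 [ 0.631 -0.177  0.034] [ 0.594 -0.32   0.034]
far 0.048 0.1419 [ 0.63  -0.178  0.048] [ 0.594 -0.315  0.048]
far 0.062 0.1365 [ 0.629 -0.179  0.062] [ 0.595 -0.311  0.062]
mid f 0.034 0.1576 [ 0.56  -0.154  0.034] [ 0.514 -0.305  0.034]
mid f 0.048 0.1518 [ 0.562 -0.156  0.048] [ 0.518 -0.301  0.048]
mid f 0.062 0.146 [ 0.564 -0.157  0.062] [ 0.521 -0.297  0.062]
near 0.034 0.1418 [ 0.456 -0.133  0.034] [ 0.411 -0.268  0.034]
near 0.048 0.1366 [ 0.462 -0.136  0.048] [ 0.418 -0.265  0.048]
near 0.062 0.1314 [ 0.467 -0.138  0.062] [ 0.426 -0.263  0.062]
B cap [0.4331 0.0817 0.014 ]
B base [0.4559 0.023  0.014 ]
```

View pics/c2.png

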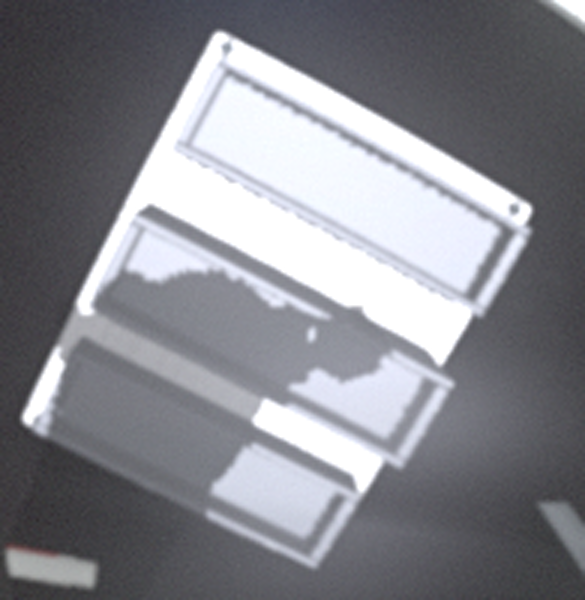

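```bash
cat > fit.py <<'E'
from h import *
from scipy.optimize import least_squares
import itertools
def L(n):
    d=np.load('pics/%s.npz'%n); return dict(vertical_fov=float(d['f']),cx=d['c'][0],cy=d['c'][1],T=d['T'])
ms,mw=L('scene0'),L('w1')
C=lambda x,y:(165+x/3,70+y/3); S=lambda x,y:(100+x/2.8,120+y/2.8)
# (block, sx, sy, px) ; block 0 = plate, slots -1,0,1
w=[('p',1,1,C(218,30)),('p',1,-1,C(532,215)),('p',-1,1,C(25,422)),
 (1,1,1,C(222,66)),(1,1,-1,C(530,230)),(1,-1,-1,C(484,315)),(1,-1,1,C(178,150)),
 (0,1,-1,C(455,382)),(0,-1,-1,C(403,466)),(-1,1,-1,C(356,492)),(-1,-1,-1,C(315,567))]
s=[('p',1,1,S(510,85)),('p',-1,1,S(610,196)),('p',-1,-1,S(753,150)),
 (-1,-1,-1,S(743,130)),(-1,1,-1,S(724,103)),(-1,1,1,S(592,150)),(-1,-1,1,S(607,175)),(0,-1,1,S(570,106)),(0,-1,-1,S(706,67)),(0,1,-1,S(688,43)),(0,1,1,S(557,75)),(1,1,-1,S(655,21)),(1,1,1,S(523,52))]
def res(p,pts,m,hs,wr):
    c,a=np.cos(p[2]),np.sin(p[2]); o=[]
    for b,sx,sy,px in pts:
        if b=='p': x,y,z=.105*sx,.084*sy,.006
        else: x,y,z=.072*b+.022*sx,.075*sy,hs[b+1]
        o+=list(np.array(proj(m,[p[0]+c*x-a*y,p[1]+a*x+c*y,z],wr))-px)
    return np.array(o)
for hs in itertools.permutations([.034,.048,.062]):
    f=lambda p:np.r_[res(p,w,mw,hs,True)]
    g=lambda p:res(p,s,ms,hs,False)
    for F,n in((f,'w'),(g,'s')):
        q=least_squares(F,[.517,-.22,-.27]); print(hs,n,q.x[:2].round(4),np.degrees(q.x[2]).round(2),'rms',np.sqrt(np.mean(q.fun**2)).round(2))
E
python3 fit.py
```

```text
(0.034, 0.048, 0.062) w [ 0.5194 -0.2222] -15.57 rms 2.29
(0.034, 0.048, 0.062) s [ 0.5157 -0.2174] -16.58 rms 2.3
(0.034, 0.062, 0.048) w [ 0.5199 -0.2221] -15.68 rms 1.42
(0.034, 0.062, 0.048) s [ 0.5137 -0.215 ] -16.83 rms 1.33
(0.048, 0.034, 0.062) w [ 0.5197 -0.2223] -15.7 rms 3.44
(0.048, 0.034, 0.062) s [ 0.5153 -0.2171] -17.29 rms 4.14
(0.048, 0.062, 0.034) w [ 0.5207 -0.2221] -15.93 rms 2.24
(0.048, 0.062, 0.034) s [ 0.5113 -0.2123] -17.77 rms 2.6
(0.062, 0.034, 0.048) w [ 0.5206 -0.2223] -15.97 rms 4.08
(0.062, 0.034, 0.048) s [ 0.5129 -0.2144] -18.23 rms 5.04
(0.062, 0.048, 0.034) w [ 0.5211 -0.2222] -16.09 rms 3.6
(0.062, 0.048, 0.034) s [ 0.5109 -0.212 ] -18.46 rms 4.31
```

Emit:
apply_moves(series=[[4.2,-28,0,0,0,-1.077,8.5],[4.2,-28,0,0,0,-1.077,8.5],[4.2,-28,0,0,0,-1.077,8.5],[4.2,-28,0,0,0,-1.077,8.5],[4.2,-28,0,0,0,-1.077,8.5],[4.2,-28,0,0,0,-1.077,8.5],[4.2,-28,0,0,0,-1.077,8.5],[4.2,-28,0,0,0,-1.077,8.5],[4.2,-28,0,0,0,-1.077,8.5],[4.2,-28,0,0,0,-1.077,8.5],[4.2,-28,0,0,0,-1.077,8.5],[4.2,-28,0,0,0,-1.077,8.5],[4.2,-28,0,0,0,-1.077,8.5],[4.2,-28,0,0,0,-1.077,8.5],[4.2,-28,0,0,0,-1.077,8.5]])

```text
time: 3.12
tool_pos: [0.519, 0.0717, 0.2713]
eef_rot: [[0.268, 0.963, 0.0], [0.963, -0.268, -0.0], [-0.0, 0.0, -1.0]]
wrist_force: [0.2, -0.7, 1.1]
opening: 0.0847
```

```bash
python3 - <<'E'
from h import *
s=r.state(); print(s['time'],s['tool_pos'],np.round(s['eef_rot'],3).tolist(),s['joint_pos'])
shot('wrist','w2',scale=1.5)
E
```

```text
3.1167 [0.51900778 0.0716564  0.27127384] [[0.268, 0.963, 0.0], [0.963, -0.268, -0.0], [-0.0, 0.0, -1.0]] [ 17.09026447   9.9744596  -33.57192218 101.27943267   5.8396728
  70.47963833 -33.56708937]
```

View pics/w2.png

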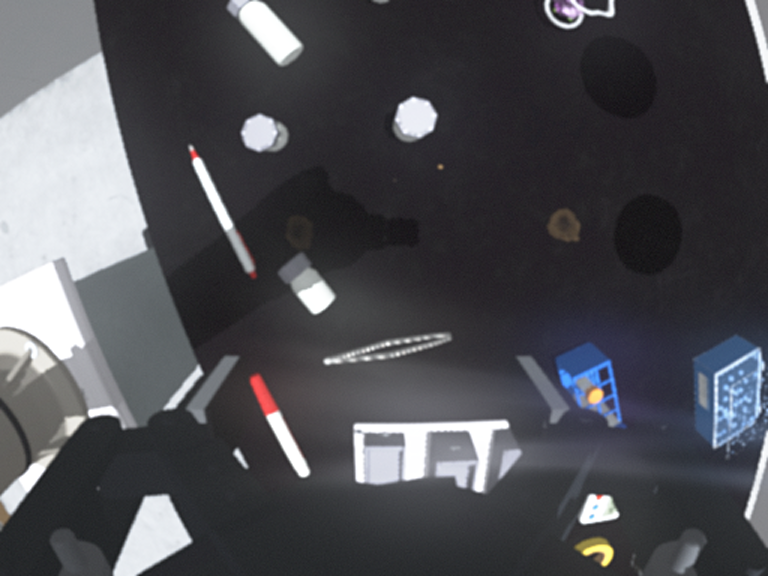

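Wrist view (1.5x): tall cap (415,118), short cap (260,132), B cap end (285,265) to base (325,303), A base end (290,57), cap end (236,3). The edge of the plate is at (355..508,424).

```bash
cat > m3.py <<'E'
from h import *
d=np.load('pics/w2.npz'); mw=dict(vertical_fov=float(d['f']),cx=d['c'][0],cy=d['c'][1],T=d['T'])
W=lambda x,y,z:at(mw,x/1.5,y/1.5,z,True)
for n,x,y,z in [('tall',415,117,.08),('short',259,132,.052),('B cap',290,262,.014),('B base',323,306,.014),('B sideR',334,291,.014),('B sideL',313,312,.014),('B capL',280,272,.014),('B capR',303,254,.014),('A base',291,57,.014),('A cap',234,2,.014),('pl L',355,422,.006),('pl R',508,422,.006),('tweez1',327,361,.004),('tweez2',450,336,.004)]: print(n,W(x,y,z).round(4))
E
python3 m3.py; python3 - <<'E'
import cv2,numpy as np
im=np.load('pics/w2.npz')['im'][:,:,::-1]
a=cv2.resize(im[0:110,140:310],(680,440),interpolation=cv2.INTER_CUBIC)
b=cv2.resize(im[160:220,160:250],None,fx=4,fy=4,interpolation=cv2.INTER_CUBIC)
o=np.zeros((600,700,3),np.uint8);
a=cv2.resize(im[0:110,140:310],(510,330),interpolation=cv2.INTER_CUBIC);o[:330,:510]=a;o[335:575,:360]=b
cv2.imwrite('pics/c3.png',o)
E
```

```text
tall [0.5746 0.1667 0.08  ]
short [0.4532 0.1938 0.052 ]
B cap [0.4365 0.0764 0.014 ]
B base [0.4536 0.0272 0.014 ]
B sideR [0.468  0.0385 0.014 ]
B sideL [0.4424 0.0241 0.014 ]
B capL [0.4242 0.0699 0.014 ]
B capR [0.4506 0.0802 0.014 ]
A base [0.491  0.2579 0.014 ]
A cap [0.4536 0.3321 0.014 ]
pl L [ 0.4441 -0.109   0.006 ]
pl R [ 0.6054 -0.159   0.006 ]
tweez1 [ 0.4373 -0.0325  0.004 ]
tweez2 [ 0.5635 -0.0395  0.004 ]
```

View pics/c3.png

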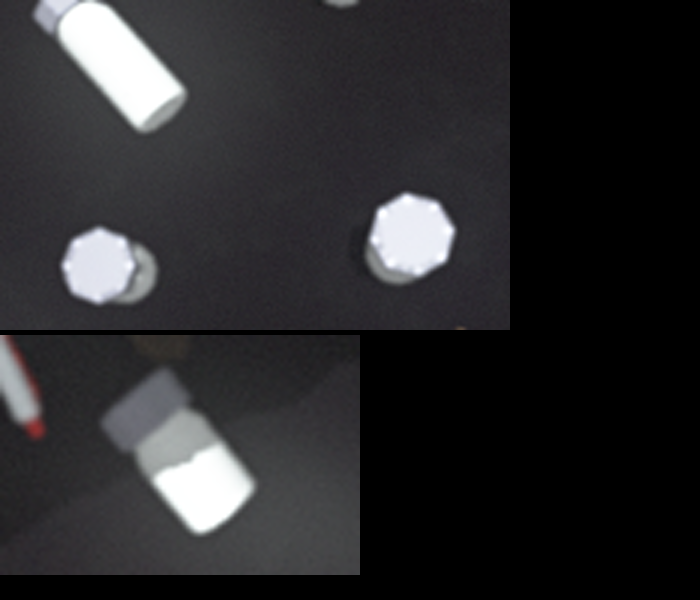

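Emit:
apply_moves(series=[[10.6,2.8,14.2,0,0,0,6],[10.6,2.8,14.2,0,0,0,6],[10.6,2.8,14.2,0,0,0,6],[10.6,2.8,14.2,0,0,0,6],[10.6,2.8,14.2,0,0,0,6],[10.6,2.8,14.2,0,0,0,6],[10.6,2.8,17,0,0,0,6],[10.6,2.8,20,0,0,0,6],[10.6,2.8,22.5,0,0,0,6],[10.6,2.8,23.9,0,0,0,6],[10.6,2.8,23.9,0,0,0,6],[10.6,2.8,23.9,0,0,0,0],[10.6,2.8,23.9,0,0,0,0],[10.6,2.8,23.9,0,0,0,0],[10.6,2.8,23.9,0,0,0,0],[10.6,2.8,23.9,0,0,0,0],[10.6,2.8,23.9,0,0,0,0],[10.6,2.8,23.9,0,0,0,0],[10.6,2.8,23.9,0,0,0,0]])

```text
time: 4.75
tool_pos: [0.5756, 0.1672, 0.0347]
eef_rot: [[0.267, 0.964, 0.003], [0.964, -0.267, 0.0], [0.001, 0.003, -1.0]]
wrist_force: [-1.0, -0.6, 7.1]
opening: 0.0271
```

Emit:
apply_moves(series=[[0,0,-4,0,0,0,0],[0,0,-8,0,0,0,0],[0,0,-12,0,0,0,0],[-3,0,-15,0,0,0,0],[-35.4,-2,-16,0,0,0,0],[-35.4,-2,-16,0,0,0,0],[-35.4,-2,-16,0,0,0,0],[-35.4,-2,-16,0,0,0,0],[-35.4,-2,-16,0,0,0,0],[-35.4,-2,-16,0,0,0,0],[-35.4,-2,-16,0,0,0,0],[-35.4,-2,-16,0,0,0,0],[-35.4,-2,-16,0,0,0,0],[-35.4,-2,-16,0,0,0,0],[-35.4,-2,-16,0,0,0,0],[-35.4,-2,-16,0,0,0,0],[-35.4,-2,-16,0,0,0,0],[-35.4,-2,-16,0,0,0,0]])

```text
time: 6.25
tool_pos: [0.4611, -0.1678, 0.1924]
eef_rot: [[0.264, 0.965, 0.0], [0.965, -0.264, 0.0], [0.0, 0.0, -1.0]]
wrist_force: [0.4, 0.5, -1.0]
opening: 0.0274
```

```bash
python3 - <<'E'
from h import *
s=r.state(); print(s['time'],s['tool_pos'],np.round(s['eef_rot'],3).tolist(),s['joint_pos'],s['opening'])
shot('wrist','w3',crop=(120,110,400,320),scale=2.8)
E
```

```text
6.25 [ 0.46108465 -0.16778788  0.19239926] [[0.264, 0.965, 0.0], [0.965, -0.264, 0.0], [0.0, 0.0, -1.0]] [ 38.74244655   9.75556227 -26.36390185 111.43983792   4.98237098
  59.88189175  -5.09683014] 0.027356840755537192
```

View pics/w3.png

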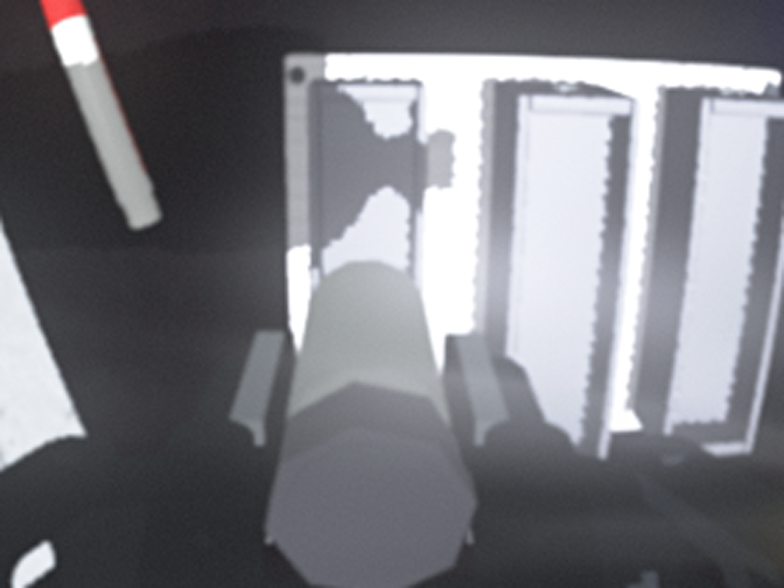

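```bash
cat > fit2.py <<'E'
from fit import *
print('----')
m3=L('w3'); C3=lambda x,y:(120+x/2.8,110+y/2.8)
w3=[('p',-1,1,C3(284,56)),('p',1,1,C3(781,68)),(0,-1,1,C3(518,96)),(0,1,1,C3(636,97)),(-1,1,1,C3(424,82)),(1,-1,1,C3(703,98))]
hs=(.034,.062,.048)
f3=lambda p:res(p,w3,m3,hs,True)
q=least_squares(f3,[.517,-.22,-.27]);print(q.x[:2],np.degrees(q.x[2]),q.fun.reshape(-1,2).round(1).tolist())
f=lambda p:np.r_[f3(p),res(p,w,mw,hs,True)]
q=least_squares(f,[.517,-.22,-.27],loss='soft_l1');print(q.x[:2],np.degrees(q.x[2]),q.fun.reshape(-1,2).round(1).tolist())
# vial base check
x,y=.4611,-.1678
for a in (0,90,180,270):
    t=np.radians(a-15); P=proj(m3,[x+.014*np.cos(t),y+.014*np.sin(t),.158],True); print('vial base',a,((P[0]-120)*2.8,(P[1]-110)*2.8))
E
python3 fit2.py | sed -n '/----/,$p'
```

```text
----
[ 0.52036421 -0.22098383] -15.362659616366175 [[-0.7, -0.2], [-0.6, 0.5], [-0.7, -0.7], [1.9, 0.2], [0.8, 0.9], [-0.9, -0.7]]
[ 0.5203633  -0.22142303] -15.553140889350537 [[-0.4, -0.1], [-0.3, 1.2], [-0.4, -0.3], [2.2, 0.8], [1.2, 1.2], [-0.6, -0.1], [-0.4, -0.1], [0.4, -2.4], [-1.4, -0.3], [-1.0, -4.4], [0.8, -0.2], [-0.9, 0.9], [-3.2, -0.7], [0.0, 0.1], [-0.4, 1.0], [2.0, 1.2], [0.2, 0.7]]
vial base 0 (np.float64(428.5711038974622), np.float64(311.42838218611104))
vial base 90 (np.float64(366.78088288051384), np.float64(253.20603856783742))
vial base 180 (np.float64(305.8106748732504), np.float64(312.0994166089767))
vial base 270 (np.float64(367.55678105259307), np.float64(367.5715382106484))
```

Emit:
apply_moves(series=[[0,0,3,0,0,0,0],[0,0,6,0,0,0,0],[0,0,8,0,0,0,0],[0,0,10,0,0,0,0],[0,0,11.5,0,0,0,0],[0,0,12.5,0,0,0,0],[0,0,13.2,0,0,0,0],[0,0,13.8,0,0,0,0],[0,0,14.2,0,0,0,0],[0,0,14.3,0,0,0,0],[0,0,14.3,0,0,0,0]])

```text
time: 7.22
tool_pos: [0.4609, -0.1693, 0.0496]
eef_rot: [[0.267, 0.964, 0.001], [0.964, -0.267, -0.0], [-0.0, 0.001, -1.0]]
wrist_force: [-0.1, 0.1, -0.7]
opening: 0.0271
```

Emit:
apply_moves(series=[[0,0,0,0,0,0,4.6],[0,0,0,0,0,0,4.6],[0,0,0,0,0,0,4.6],[0,0,0,0,0,0,4.6],[0,0,-3,0,0,0,4.6],[0,0,-7,0,0,0,4.6],[0,0,-11,0,0,0,6],[2,0,-15,0,0,0,6],[38.2,0,-17,0,0,0,6],[38.2,0,-17,0,0,0,6],[38.2,0,-17,0,0,0,6],[38.2,0,-17,0,0,0,6],[38.2,0,-17,0,0,0,6],[38.2,0,-17,0,0,0,6],[38.2,0,-17,0,0,0,6],[38.2,0,-17,0,0,0,6],[38.2,0,-17,0,0,0,6],[38.2,0,-17,0,0,0,6],[38.2,0,-17,0,0,0,6],[38.2,0,-17,0,0,0,6]])

```text
time: 8.88
tool_pos: [0.5623, 0.1981, 0.2189]
eef_rot: [[0.267, 0.964, -0.001], [0.964, -0.267, -0.001], [-0.001, -0.0, -1.0]]
wrist_force: [0.0, -1.1, 0.4]
opening: 0.06
```

```bash
python3 - <<'E'
from h import *
s=r.state(); print(s['time'],s['tool_pos'],np.round(s['eef_rot'],3).tolist(),s['joint_pos'],s['opening'])
shot('wrist','w4',scale=1.5)
E
```

```text
8.8833 [0.56227077 0.1981149  0.21892893] [[0.267, 0.964, -0.001], [0.964, -0.267, -0.001], [-0.001, -0.0, -1.0]] [  5.98436139  21.29524959 -38.01879111  95.71555945  14.02391766
  67.89155621 -50.95535392] 0.06001322944068239
```

View pics/w4.png

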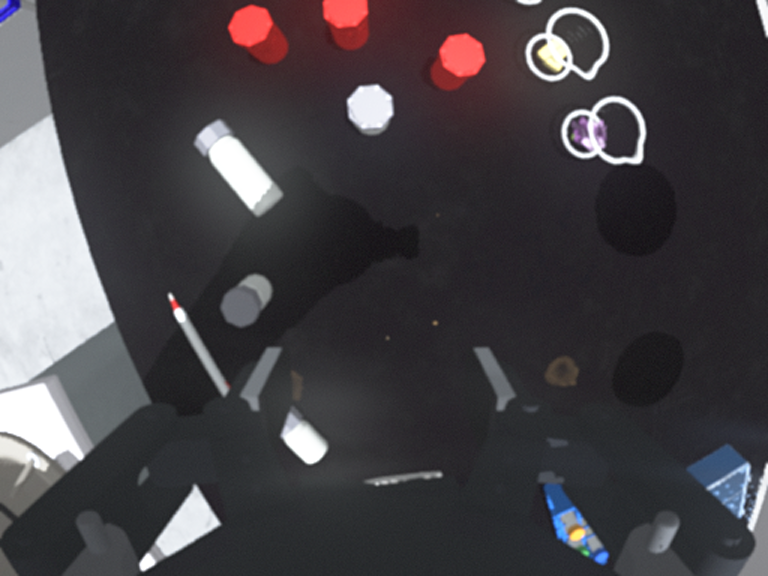

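The white medium cap is at (370,110). The three red-topped vials at (252,27), (347,15) and (462,55) are the decoys. A lies from cap (208,137) to base (268,203), and the short cap is at (240,307).

```bash
cat > m4.py <<'E'
from h import *
d=np.load('pics/w4.npz'); mw=dict(vertical_fov=float(d['f']),cx=d['c'][0],cy=d['c'][1],T=d['T'])
W=lambda x,y,z:at(mw,x/1.5,y/1.5,z,True)
for n,x,y,z in [('med',370,109,.066),('red1',462,54,.066),('red2',347,13,.066),('short',239,307,.052),('A base',269,202,.014),('A cap',207,134,.014),('A capL',196,148,.02),('A capR',217,121,.02),('A bl',258,214,.014),('A br',282,192,.014)]: print(n,W(x,y,z).round(4))
E
python3 m4.py
```

```text
med [0.5866 0.3024 0.066 ]
red1 [0.6557 0.3245 0.066 ]
red2 [0.59   0.3719 0.066 ]
short [0.4533 0.1945 0.052 ]
A base [0.4912 0.2618 0.014 ]
A cap [0.4575 0.3311 0.014 ]
A capL [0.4472 0.3225 0.02  ]
A capR [0.4706 0.3371 0.02  ]
A bl [0.4795 0.2553 0.014 ]
A br [0.5037 0.2662 0.014 ]
```

Emit:
apply_moves(series=[[10.5,-0.4,5,0,0,0,5],[10.5,-0.4,10,0,0,0,5],[10.5,-0.4,10,0,0,0,5],[10.5,-0.4,10,0,0,0,5],[10.5,-0.4,10,0,0,0,5],[10.5,-0.4,13,0,0,0,5],[10.5,-0.4,16,0,0,0,5],[10.5,-0.4,18,0,0,0,5],[10.5,-0.4,19.1,0,0,0,5],[10.5,-0.4,19.1,0,0,0,5],[10.5,-0.4,19.1,0,0,0,0],[10.5,-0.4,19.1,0,0,0,0],[10.5,-0.4,19.1,0,0,0,0],[10.5,-0.4,19.1,0,0,0,0],[10.5,-0.4,19.1,0,0,0,0],[10.5,-0.4,19.1,0,0,0,0]])

```text
time: 10.27
tool_pos: [0.588, 0.3017, 0.0304]
eef_rot: [[0.267, 0.964, 0.003], [0.964, -0.267, 0.001], [0.002, 0.003, -1.0]]
wrist_force: [-0.1, -1.4, 6.9]
opening: 0.0273
```

Emit:
apply_moves(series=[[0,0,-4,0,0,0,0],[0,0,-8,0,0,0,0],[0,0,-12,0,0,0,0],[-3,1,-15,0,0,0,0],[-52.2,14.8,-16,0,0,0,0],[-52.2,14.8,-16,0,0,0,0],[-52.2,14.8,-16,0,0,0,0],[-52.2,14.8,-16,0,0,0,0],[-52.2,14.8,-16,0,0,0,0],[-52.2,14.8,-16,0,0,0,0],[-52.2,14.8,-16,0,0,0,0],[-52.2,14.8,-16,0,0,0,0],[-52.2,14.8,-16,0,0,0,0],[-52.2,14.8,-16,0,0,0,0],[-52.2,14.8,-16,0,0,0,0],[-52.2,14.8,-16,0,0,0,0],[-52.2,14.8,-16,0,0,0,0],[-52.2,14.8,-16,0,0,0,0],[-52.2,14.8,-16,0,0,0,0],[-52.2,14.8,-16,0,0,0,0]])

```text
time: 11.93
tool_pos: [0.5903, -0.239, 0.1884]
eef_rot: [[0.264, 0.964, 0.0], [0.964, -0.264, 0.001], [0.001, -0.0, -1.0]]
wrist_force: [0.6, -0.4, -0.3]
opening: 0.0273
```

Emit:
apply_moves(series=[[0,0,3,0,0,0,0],[0,0,6,0,0,0,0],[0,0,8,0,0,0,0],[0,0,9.5,0,0,0,0],[0,0,10.7,0,0,0,0],[0,0,11.6,0,0,0,0],[0,0,12.3,0,0,0,0],[0,0,12.7,0,0,0,0],[0,0,12.9,0,0,0,0],[0,0,12.9,0,0,0,0]])

```text
time: 12.77
tool_pos: [0.5903, -0.2413, 0.0595]
eef_rot: [[0.267, 0.964, 0.0], [0.964, -0.267, -0.0], [-0.0, 0.001, -1.0]]
wrist_force: [-0.3, 0.6, -0.7]
opening: 0.0272
```

Emit:
apply_moves(series=[[0,0,0,0,0,0,4.6],[0,0,0,0,0,0,4.6],[0,0,0,0,0,0,4.6],[0,0,0,0,0,0,4.6],[0,0,-3,0,0,0,4.6],[0,0,-7,0,0,0,4.6],[0,0,-10,0,0,0,5],[2,-1,-13,0,0,0,5],[38.2,-24.8,-13,0,0,0,5],[38.2,-24.8,-13,0,0,0,5],[38.2,-24.8,-13,0,0,0,5],[38.2,-24.8,-13,0,0,0,5],[38.2,-24.8,-13,0,0,0,5],[38.2,-24.8,-13,0,0,0,5],[38.2,-24.8,-13,0,0,0,5],[38.2,-24.8,-13,0,0,0,5],[38.2,-24.8,-13,0,0,0,5],[38.2,-24.8,-13,0,0,0,5],[38.2,-24.8,-13,0,0,0,5],[38.2,-24.8,-13,0,0,0,5]])

```text
time: 14.43
tool_pos: [0.4507, 0.1987, 0.1902]
eef_rot: [[0.257, 0.966, 0.001], [0.966, -0.257, 0.003], [0.003, 0.0, -1.0]]
wrist_force: [-0.0, -0.4, 0.8]
opening: 0.0501
```

```bash
python3 - <<'E'
from h import *
s=r.state(); print(s['time'],s['tool_pos'],np.round(s['eef_rot'],3).tolist(),s['joint_pos'],s['opening'])
im,m=shot('wrist','w5',scale=1.5)
print('short cap expected px',np.array(proj(m,[.4533,.1942,.052],True)))
E
```

```text
14.4333 [0.45070241 0.19874213 0.19020826] [[0.257, 0.966, 0.001], [0.966, -0.257, 0.003], [0.003, 0.0, -1.0]] [ 11.17634214  12.32543    -45.06772863 111.06955269   9.90984511
  60.39041193 -53.05518245] 0.05009199072815252
short cap expected px [254.94733982 186.68824039]
```

View pics/w5.png

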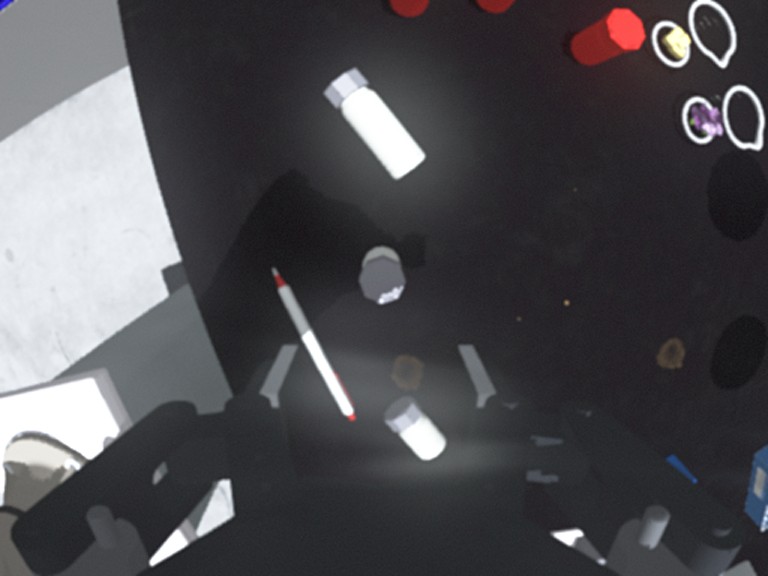

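The short cap is at (382,279), as predicted, so it hasn't moved. I'm descending to grip it.

Emit:
apply_moves(series=[[0,0,0,0,0,0,5],[0,0,3,0,0,0,5],[0,0,7,0,0,0,5],[0,0,11,0,0,0,5],[0,0,14,0,0,0,5],[0,0,16,0,0,0,5],[0,0,16.5,0,0,0,5],[0,0,16.5,0,0,0,5],[0,0,16.5,0,0,0,0],[0,0,16.5,0,0,0,0],[0,0,16.5,0,0,0,0],[0,0,16.5,0,0,0,0],[0,0,16.5,0,0,0,0],[0,0,16.5,0,0,0,0]])

```text
time: 15.65
tool_pos: [0.4544, 0.1932, 0.0258]
eef_rot: [[0.267, 0.964, 0.003], [0.964, -0.267, 0.0], [0.001, 0.003, -1.0]]
wrist_force: [0.4, -1.6, 7.7]
opening: 0.0276
```

Emit:
apply_moves(series=[[0,0,-4,0,0,0,0],[0,0,-8,0,0,0,0],[0,0,-12,0,0,0,0],[-2,1,-15,0,0,0,0],[-34.7,17.6,-16,0,0,0,0],[-34.7,17.6,-16,0,0,0,0],[-34.7,17.6,-16,0,0,0,0],[-34.7,17.6,-16,0,0,0,0],[-34.7,17.6,-16,0,0,0,0],[-34.7,17.6,-16,0,0,0,0],[-34.7,17.6,-16,0,0,0,0],[-34.7,17.6,-16,0,0,0,0],[-34.7,17.6,-16,0,0,0,0],[-34.7,17.6,-16,0,0,0,0],[-34.7,17.6,-16,0,0,0,0],[-34.7,17.6,-16,0,0,0,0],[-34.7,17.6,-16,0,0,0,0],[-34.7,17.6,-16,0,0,0,0],[-34.7,17.6,-16,0,0,0,0]])

```text
time: 17.23
tool_pos: [0.53, -0.1869, 0.1845]
eef_rot: [[0.264, 0.964, 0.0], [0.964, -0.264, -0.0], [-0.0, 0.0, -1.0]]
wrist_force: [-0.3, -0.4, -1.1]
opening: 0.0279
```

Emit:
apply_moves(series=[[0,0,3,0,0,0,0],[0,0,6,0,0,0,0],[0,0,8,0,0,0,0],[0,0,9.3,0,0,0,0],[0,0,10.2,0,0,0,0],[0,0,10.8,0,0,0,0],[0,0,11.2,0,0,0,0],[0,0,11.4,0,0,0,0],[0,0,11.5,0,0,0,0],[0,0,11.5,0,0,0,0]])

```text
time: 18.07
tool_pos: [0.5305, -0.1886, 0.0699]
eef_rot: [[0.267, 0.964, 0.001], [0.964, -0.267, -0.001], [-0.0, 0.001, -1.0]]
wrist_force: [0.2, -0.2, -0.1]
opening: 0.0279
```

Emit:
apply_moves(series=[[0,0,0.1,0,0,0,0],[0,0,0.1,0,0,0,0],[0,0,0.1,0,0,0,4.6],[0,0,0.1,0,0,0,4.6],[0,0,0.1,0,0,0,4.6],[0,0,0.1,0,0,0,4.6],[0,0,-3,0,0,0,4.6],[0,0,-6,0,0,0,4.6],[0,0,-9,0,0,0,4.6],[0,0,-12,0,0,0,4.6]])

```text
time: 18.9
tool_pos: [0.5297, -0.1882, 0.1906]
eef_rot: [[0.266, 0.964, -0.0], [0.964, -0.266, 0.0], [0.0, -0.0, -1.0]]
wrist_force: [0.0, -0.8, 0.7]
opening: 0.0461
```

```bash
python3 - <<'E'
from h import *
s=r.state(); print(s['time'],s['tool_pos'],s['opening'])
d=np.load('pics/w5.npz'); mw=dict(vertical_fov=float(d['f']),cx=d['c'][0],cy=d['c'][1],T=d['T'])
W=lambda x,y,z:at(mw,x/1.5,y/1.5,z,True).round(4)
for n,x,y,z in [('pen end',353,419,.005),('pen R mid',330,352,.005),('B capL',385,412,.014),('B capR',415,397,.014),('B baseL',417,459,.014),('B baseR',446,436,.014),('A capL',324,88,.014),('A capR',354,67,.014),('A baseL',400,180,.014),('A baseR',426,156,.014)]: print(n,W(x,y,z))
shot('scene','s6',crop=(80,110,380,290),scale=2.6)
E
```

```text
18.9 [ 0.52969446 -0.18818379  0.19060568] 0.04610618763402442
pen end [0.3952 0.0701 0.005 ]
pen R mid [0.3949 0.1357 0.005 ]
B capL [0.4247 0.0754 0.014 ]
B capR [0.4519 0.0828 0.014 ]
B baseL [0.4395 0.0198 0.014 ]
B baseR [0.469  0.0371 0.014 ]
A capL [0.4475 0.331  0.014 ]
A capR [0.4719 0.3401 0.014 ]
A baseL [0.4821 0.2523 0.014 ]
A baseR [0.5043 0.2645 0.014 ]
```

View pics/s6.png

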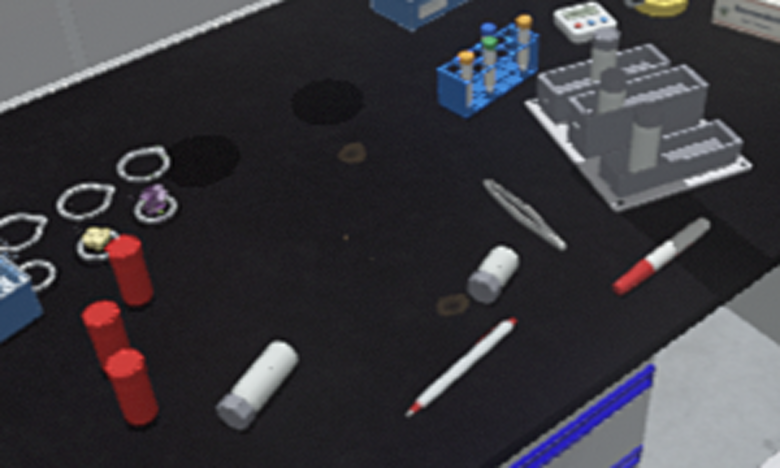

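All three standing vials are now upright in the rack. The lying vials and the bystanders are unmoved. Next is B (short_2), with a tilted grasp.

```bash
cat > plan.py <<'E'
import numpy as np
from scipy.spatial.transform import Rotation as Ro
def Rt(az_a,tilt):
    """tool with x along az_a (horizontal) then tilted +tilt deg about tool y"""
    a=np.radians(az_a); x=np.array([np.cos(a),np.sin(a),0]); z=np.array([0,0,-1.]); y=np.cross(z,x)
    return np.c_[x,y,z]@Ro.from_euler('y',tilt,degrees=True).as_matrix()
def row(p0,R0,p1,R1):
    return np.r_[R0.T@(np.array(p1)-p0)*100, Ro.from_matrix(R0.T@R1).as_rotvec()].round(3)
E
python3 - <<'E'
from plan import *
a=109; av=np.array([np.cos(np.radians(a)),np.sin(np.radians(a)),0])
G=np.array([.446,.053,.014])+.010*av; R1=Rt(a,-30); tcp=G+.007*R1[:,2]
p0=np.array([.5298,-.1877,.1893]);R0=Rt(74.5,0)
print(tcp,R1.round(3).tolist())
print('above',row(p0,R0,tcp-.10*R1[:,2],R1),'high',row(p0,R0,tcp+[0,0,.12],R1)); print('at',row(p0,R0,tcp,R1))
E
```

```text
[0.44388381 0.05914587 0.00793782] [[-0.282, 0.946, 0.163], [0.819, 0.326, -0.473], [-0.5, 0.0, -0.866]]
above [ 25.611 -17.708   9.476  -0.158  -0.508  -0.588] high [ 21.491 -14.876   6.136  -0.158  -0.508  -0.588]
at [ 21.491 -14.876  18.136  -0.158  -0.508  -0.588]
```

Emit:
apply_moves(series=[[21.5,-14.9,6,-0.158,-0.508,-0.588,4],[21.5,-14.9,6,-0.158,-0.508,-0.588,4],[21.5,-14.9,6,-0.158,-0.508,-0.588,4],[21.5,-14.9,6,-0.158,-0.508,-0.588,4],[21.5,-14.9,6,-0.158,-0.508,-0.588,4],[21.5,-14.9,6,-0.158,-0.508,-0.588,4],[21.5,-14.9,6,-0.158,-0.508,-0.588,4],[21.5,-14.9,6,-0.158,-0.508,-0.588,4],[21.5,-14.9,6,-0.158,-0.508,-0.588,4],[21.5,-14.9,6,-0.158,-0.508,-0.588,4],[21.5,-14.9,6,-0.158,-0.508,-0.588,4],[21.5,-14.9,6,-0.158,-0.508,-0.588,4],[21.5,-14.9,6,-0.158,-0.508,-0.588,4],[21.5,-14.9,6,-0.158,-0.508,-0.588,4]])

```text
time: 20.12
tool_pos: [0.444, 0.0575, 0.1295]
eef_rot: [[-0.28, 0.946, 0.163], [0.819, 0.324, -0.474], [-0.501, 0.001, -0.866]]
wrist_force: [-0.2, 0.6, 0.6]
opening: 0.0396
```

```bash
python3 - <<'E'
from h import *
s=r.state(); print(s['joint_pos'])
im,m=shot('wrist','w6',scale=1.5)
E
```

```text
[  4.37062941  16.61880865 -44.30322353 122.77221529  44.14417107
  65.69646721 -47.24124118]
```

View pics/w6.png

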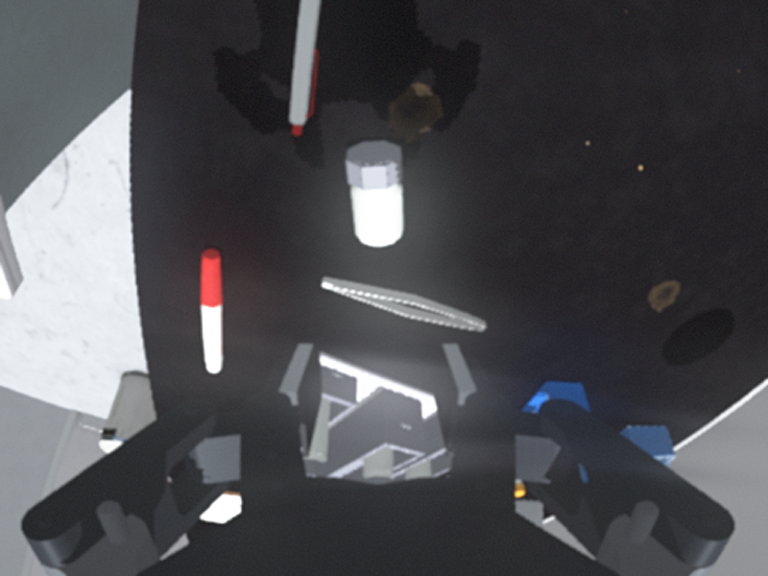

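```bash
python3 - <<'E'
from h import *
d=np.load('pics/w6.npz'); mw=dict(vertical_fov=float(d['f']),cx=d['c'][0],cy=d['c'][1],T=d['T'])
W=lambda x,y,z:at(mw,x/1.5,y/1.5,z,True).round(4)
for n,x,y,z in [('top cap end',375,142,.026),('body silh L',352,210,.014),('body silh R',404,205,.014),('capL',347,160,.014),('capR',403,158,.014),('base end low edge',379,246,.004),('base end',379,246,.014),('penend',298,135,.005)]: print(n,W(x,y,z))
E
```

```text
top cap end [0.4327 0.0887 0.026 ]
body silh L [0.436  0.0382 0.014 ]
body silh R [0.4625 0.0509 0.014 ]
capL [0.4242 0.0683 0.014 ]
capR [0.4513 0.0788 0.014 ]
base end low edge [0.4619 0.0099 0.004 ]
base end [0.4591 0.0179 0.014 ]
penend [0.396  0.0704 0.005 ]
```

Emit:
apply_moves(series=[[1.5,0,2.6,0,0,0,4],[3,0,5.2,0,0,0,4],[4.3,0,7.45,0,0,0,4],[5.2,0,9,0,0,0,4],[5.7,0,9.87,0,0,0,4],[6.05,0,10.5,0,0,0,4],[6.05,0,10.5,0,0,0,4],[6.05,0,10.5,0,0,0,4],[6.05,0,10.5,0,0,0,0],[6.05,0,10.5,0,0,0,0],[6.05,0,10.5,0,0,0,0],[6.05,0,10.5,0,0,0,0],[6.05,0,10.5,0,0,0,0],[6.05,0,10.5,0,0,0,0]])

```text
time: 21.33
tool_pos: [0.4446, 0.0589, 0.0093]
eef_rot: [[-0.281, 0.945, 0.166], [0.818, 0.326, -0.473], [-0.501, 0.002, -0.865]]
wrist_force: [-1.3, 1.3, 6.8]
opening: 0.0264
```

```bash
python3 - <<'E'
from plan import *
R1=Rt(109,-30); p1=np.array([.4439,.0589,.0079])
up=p1+[0,0,.18]; print('lift',row(p1,R1,up,R1))
R2=Rt(74.5,60); G=np.array([.511,-.2551,.042+.036]); tcp=G+.0055*R2[:,2]
print('place tcp',tcp,R2.round(3).tolist())
mid=np.array([.48,-.15,.22]);
print('rot only mid',row(up,R1,[.47,-.10,.22],R2),'pre',row(up,R1,tcp+[0,0,.10],R2))
E
```

```text
lift [ -9.      0.    -15.588   0.      0.      0.   ]
place tcp [ 0.51227289 -0.25051009  0.07525   ] [[0.134, 0.964, 0.231], [0.482, -0.267, 0.835], [0.866, 0.0, -0.5]]
rot only mid [-15.352  -2.705   5.157  -0.173   1.519   0.644] pre [-26.631  -3.609  16.836  -0.173   1.519   0.644]
```

Emit:
apply_moves(series=[[-1,0,-1.7,0,0,0,0],[-3,0,-5.2,0,0,0,0],[-5,0,-8.7,0,0,0,0],[-7,0,-12.1,0,0,0,0],[-9,0,-15.6,0,0,0,0],[-9,0,-15.6,0,0,0,0],[-9,0,-15.6,0,0,0,0]])

```text
time: 21.92
tool_pos: [0.4449, 0.0591, 0.1907]
eef_rot: [[-0.278, 0.946, 0.169], [0.819, 0.325, -0.472], [-0.501, 0.007, -0.865]]
wrist_force: [0.7, 0.4, -1.9]
opening: 0.026
```

Emit:
apply_moves(series=[[-15.4,-2.7,5.2,-0.173,1.519,0.644,0],[-15.4,-2.7,5.2,-0.173,1.519,0.644,0],[-15.4,-2.7,5.2,-0.173,1.519,0.644,0],[-15.4,-2.7,5.2,-0.173,1.519,0.644,0],[-15.4,-2.7,5.2,-0.173,1.519,0.644,0],[-15.4,-2.7,5.2,-0.173,1.519,0.644,0],[-15.4,-2.7,5.2,-0.173,1.519,0.644,0],[-15.4,-2.7,5.2,-0.173,1.519,0.644,0],[-15.4,-2.7,5.2,-0.173,1.519,0.644,0],[-15.4,-2.7,5.2,-0.173,1.519,0.644,0],[-15.4,-2.7,5.2,-0.173,1.519,0.644,0],[-15.4,-2.7,5.2,-0.173,1.519,0.644,0],[-15.4,-2.7,5.2,-0.173,1.519,0.644,0],[-15.4,-2.7,5.2,-0.173,1.519,0.644,0],[-15.4,-2.7,5.2,-0.173,1.519,0.644,0],[-15.4,-2.7,5.2,-0.173,1.519,0.644,0],[-15.4,-2.7,5.2,-0.173,1.519,0.644,0],[-15.4,-2.7,5.2,-0.173,1.519,0.644,0],[-15.4,-2.7,5.2,-0.173,1.519,0.644,0]])

```text
time: 23.5
tool_pos: [0.4706, -0.0997, 0.2214]
eef_rot: [[0.129, 0.965, 0.23], [0.485, -0.264, 0.834], [0.865, 0.004, -0.502]]
wrist_force: [0.1, -0.1, -0.8]
opening: 0.0262
```

```bash
python3 - <<'E'
from h import *
s=r.state(); print(s['joint_pos'],s['opening'])
im,m=shot('side','d7'); w,_=shot('wrist','w7'); c,_=shot('scene','s7')
o=np.hstack([cv2.resize(im[130:340,160:440],(400,300)),cv2.resize(w,(400,300))])
cv2.imwrite('pics/c7.png',o[:,:,::-1])
E
```

```text
[ 59.28637565  25.67280014 -24.33585706 111.17267664 -45.97208242
  77.13870482  43.877206  ] 0.0261801107232041
```

View pics/c7.png

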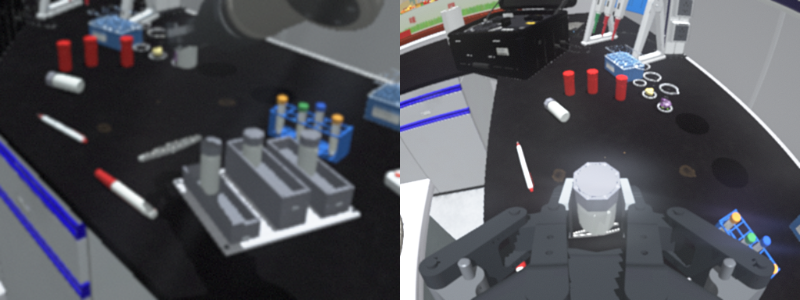

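Emit:
apply_moves(series=[[-10.6,8.1,-9.3,0,0,0,0],[-10.6,8.1,-9.3,0,0,0,0],[-10.6,8.1,-9.3,0,0,0,0],[-10.6,8.1,-9.3,0,0,0,0],[-10.6,8.1,-9.3,0,0,0,0],[-10.6,8.1,-9.3,0,0,0,0],[-10.6,8.1,-9.3,0,0,0,0],[-10.6,8.1,-9.3,0,0,0,0],[-10.6,8.1,-9.3,0,0,0,0],[-10.6,8.1,-9.3,0,0,0,0],[-10.6,8.1,-9.3,0,0,0,0]])

```text
time: 24.57
tool_pos: [0.5125, -0.2505, 0.1757]
eef_rot: [[0.132, 0.964, 0.231], [0.483, -0.266, 0.834], [0.866, 0.001, -0.5]]
wrist_force: [0.9, -0.3, -0.8]
opening: 0.0265
```

```bash
python3 - <<'E'
from h import *
s=r.state(); print(s['tool_pos'],s['joint_pos'],s['opening'])
w,m=shot('wrist','w8',crop=(160,150,360,300),scale=3.5)
E
```

```text
[ 0.51251083 -0.25049142  0.17570486] [ 60.8101638   40.2577599  -19.72741849  92.152802   -38.68687178
  84.46173057  43.1440503 ] 0.026457769997715017
```

View pics/w8.png

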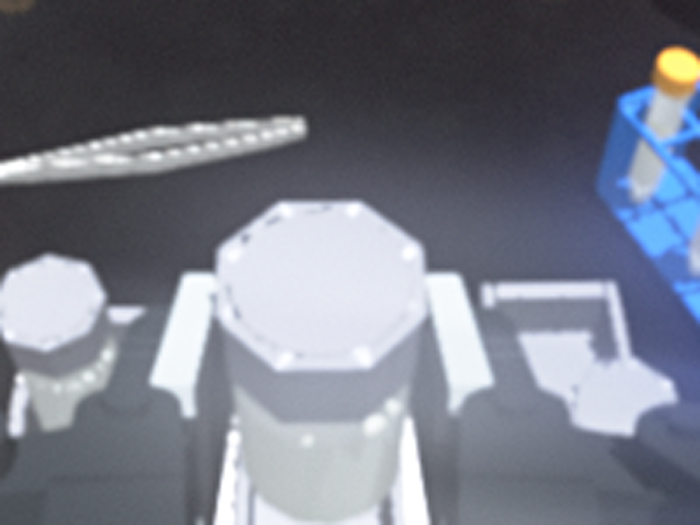

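Emit:
apply_moves(series=[[-1.73,0,1,0,0,0,0],[-3.46,0,2,0,0,0,0],[-5.2,0,3,0,0,0,0],[-6.5,0,3.75,0,0,0,0],[-7.3,0,4.2,0,0,0,0],[-7.8,0,4.5,0,0,0,0],[-8.05,0,4.65,0,0,0,0],[-8.15,0,4.7,0,0,0,0],[-8.15,0,4.7,0,0,0,0]])

```text
time: 25.37
tool_pos: [0.513, -0.2514, 0.0815]
eef_rot: [[0.132, 0.964, 0.232], [0.483, -0.267, 0.834], [0.866, 0.002, -0.5]]
wrist_force: [0.4, 0.8, -0.4]
opening: 0.026
```

Emit:
apply_moves(series=[[-0.17,0,0.1,0,0,0,0],[-0.35,0,0.2,0,0,0,0],[-0.35,0,0.2,0,0,0,0]])

```text
time: 25.62
tool_pos: [0.5126, -0.2514, 0.077]
eef_rot: [[0.132, 0.964, 0.231], [0.483, -0.267, 0.834], [0.866, 0.001, -0.5]]
wrist_force: [-0.1, -0.2, 0.0]
opening: 0.0263
```

Emit:
apply_moves(series=[[-0.09,0,0.05,0,0,0,0],[-0.17,0,0.1,0,0,0,0],[-0.17,0,0.1,0,0,0,0]])

```text
time: 25.87
tool_pos: [0.5127, -0.2513, 0.075]
eef_rot: [[0.133, 0.964, 0.231], [0.482, -0.267, 0.835], [0.866, 0.001, -0.5]]
wrist_force: [-0.5, -0.2, -0.5]
opening: 0.0267
```

Emit:
apply_moves(series=[[-0.09,0,0.05,0,0,0,0],[-0.17,0,0.1,0,0,0,0],[-0.17,0,0.1,0,0,0,0]])

```text
time: 26.12
tool_pos: [0.5128, -0.2512, 0.0749]
eef_rot: [[0.131, 0.964, 0.232], [0.48, -0.266, 0.836], [0.867, 0.001, -0.498]]
wrist_force: [-0.9, -0.9, 7.5]
opening: 0.0263
```

Emit:
apply_moves(series=[[-0.09,0,0.05,0,0,0,0],[-0.17,0,0.1,0,0,0,0],[-0.17,0,0.1,0,0,0,0]])

```text
time: 26.37
tool_pos: [0.5129, -0.2512, 0.0749]
eef_rot: [[0.13, 0.964, 0.232], [0.478, -0.266, 0.837], [0.869, 0.002, -0.495]]
wrist_force: [-4.4, -3.4, 13.7]
opening: 0.0264
```

Emit:
apply_moves(series=[[0.17,0,-0.1,0,0,0,0],[0.17,0,-0.1,0,0,0,0],[0.17,0,-0.1,0,0,0,4.4],[0.17,0,-0.1,0,0,0,4.4],[0.17,0,-0.1,0,0,0,4.4],[0.17,0,-0.1,0,0,0,4.4],[0.17,0,-2,0,0,0,4.4],[0.17,0,-4.5,0,0,0,4.4],[0.17,0,-8,0,0,0,4.4],[4,0,-10,0,0,0,4.4],[8,0,-12,0,0,0,4.4],[8,0,-12,0,0,0,4.4],[8,0,-12,0,0,0,4.4]])

```text
time: 27.45
tool_pos: [0.4969, -0.3135, 0.2032]
eef_rot: [[0.128, 0.964, 0.233], [0.486, -0.266, 0.832], [0.864, 0.007, -0.503]]
wrist_force: [-0.7, -0.1, -0.4]
opening: 0.0439
```

```bash
python3 - <<'E'
from h import *
s=r.state(); print(s['tool_pos'].round(4),s['joint_pos'].round(1))
w,m=shot('wrist','w9'); c,_=shot('scene','s9')
o=np.hstack([cv2.resize(w,(400,300)),cv2.resize(c[110:260,220:420],(400,300))])
cv2.imwrite('pics/c9.png',o[:,:,::-1])
d=[np.load('pics/%s.npz'%k) for k in('w4','w5')]
for di,pts in zip(d,[[(196,148),(217,121),(258,214),(282,192)],[(324,88),(354,67),(400,180),(426,156)]]):
    mm=dict(vertical_fov=float(di['f']),cx=di['c'][0],cy=di['c'][1],T=di['T'])
    q=[at(mm,x/1.5,y/1.5,.014,True)[:2] for x,y in pts]; cap=(q[0]+q[1])/2;ba=(q[2]+q[3])/2
    print('A cap',cap.round(4),'base',ba.round(4),np.linalg.norm(cap-ba).round(4),np.degrees(np.arctan2(*(cap-ba)[::-1])).round(1),((cap+ba)/2).round(4))
E
```

```text
[ 0.4969 -0.3135  0.2032] [ 63.3  41.5 -18.1  85.1 -36.8  91.5  42.2]
A cap [0.4568 0.3309] base [0.4916 0.2608] 0.0783 116.4 [0.4742 0.2958]
A cap [0.4597 0.3355] base [0.4932 0.2584] 0.0841 113.5 [0.4764 0.297 ]
```

View pics/c9.png

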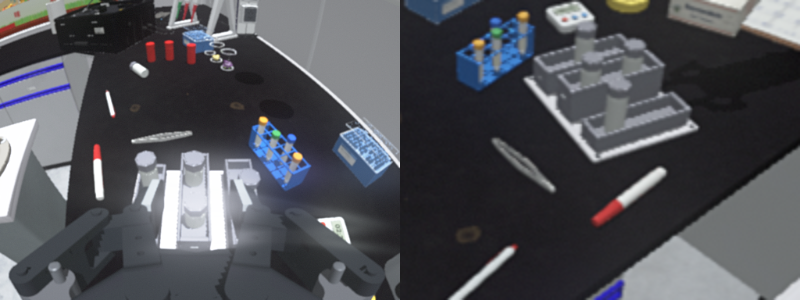

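All four placed vials stand upright. Next is A (tall_2). I'll hover over it tilted and refine its pose numerically.

```bash
python3 - <<'E'
from plan import *
R2=Rt(74.5,60); p=np.array([.47,-.10,.22])+R2@[-.106,.081,-.093]+R2@[-.0901,0,.052]+R2@[.08,0,-.12]; print('cmd',p)
a=115.5; av=np.array([np.cos(np.radians(a)),np.sin(np.radians(a)),0]); R1=Rt(a,-30)
G=np.array([.4745,.296,.014])+.015*av; tcp=G+.007*R1[:,2]; print('tcp',tcp)
print('hover',row(p,R2,tcp+[0,0,.15],R1))
E
```

```text
cmd [ 0.49527981 -0.31194414  0.19995445]
tcp [0.46954912 0.30637973 0.00793782]
hover [ 25.809 -19.003  53.106   0.205  -1.497  -0.765]
```

Emit:
apply_moves(series=[[25.8,-19,53.1,0.205,-1.497,-0.765,4.4],[25.8,-19,53.1,0.205,-1.497,-0.765,4.4],[25.8,-19,53.1,0.205,-1.497,-0.765,4.4],[25.8,-19,53.1,0.205,-1.497,-0.765,4.4],[25.8,-19,53.1,0.205,-1.497,-0.765,4.4],[25.8,-19,53.1,0.205,-1.497,-0.765,4.4],[25.8,-19,53.1,0.205,-1.497,-0.765,4.4],[25.8,-19,53.1,0.205,-1.497,-0.765,4.4],[25.8,-19,53.1,0.205,-1.497,-0.765,4.4],[25.8,-19,53.1,0.205,-1.497,-0.765,4.4],[25.8,-19,53.1,0.205,-1.497,-0.765,4.4],[25.8,-19,53.1,0.205,-1.497,-0.765,4.4],[25.8,-19,53.1,0.205,-1.497,-0.765,4.4],[25.8,-19,53.1,0.205,-1.497,-0.765,4.4],[25.8,-19,53.1,0.205,-1.497,-0.765,4.4],[25.8,-19,53.1,0.205,-1.497,-0.765,4.4],[25.8,-19,53.1,0.205,-1.497,-0.765,4.4],[25.8,-19,53.1,0.205,-1.497,-0.765,4.4],[25.8,-19,53.1,0.205,-1.497,-0.765,4.4],[25.8,-19,53.1,0.205,-1.497,-0.765,4.4]])

```text
time: 29.22
tool_pos: [0.4699, 0.3026, 0.1572]
eef_rot: [[-0.371, 0.903, 0.215], [0.781, 0.429, -0.454], [-0.502, -0.001, -0.865]]
wrist_force: [0.9, -0.2, 0.4]
opening: 0.0442
```

Emit:
apply_moves(series=[[0,0,0,0,0,0,4.4],[0,0,0,0,0,0,4.4],[0,0,0,0,0,0,4.4]])

```text
time: 29.47
tool_pos: [0.47, 0.304, 0.1584]
eef_rot: [[-0.371, 0.903, 0.216], [0.782, 0.43, -0.452], [-0.501, 0.001, -0.865]]
wrist_force: [-0.6, 0.3, -0.1]
opening: 0.0442
```

```bash
python3 - <<'E'
from h import *
s=r.state(); print(s['tool_pos'].round(4),np.round(s['eef_rot'],3).tolist(),s['joint_pos'].round(1))
w,m=shot('wrist','w10')
P=np.array(proj(m,[.4745,.296,.014],True)); print('pred centre px',P)
hsv=cv2.cvtColor(w,cv2.COLOR_RGB2HSV)
mask=((hsv[:,:,2]>90)&(hsv[:,:,1]<70)).astype(np.uint8)
n,l,st,ce=cv2.connectedComponentsWithStats(mask)
k=min(range(1,n),key=lambda i:np.hypot(*(ce[i]-P))+(1e3 if st[i,4]<300 else 0)); print(st[k],ce[k])
cs,_=cv2.findContours((l==k).astype(np.uint8),cv2.RETR_EXTERNAL,cv2.CHAIN_APPROX_NONE)
q=np.array([at(m,u,v,.014,True)[:2] for u,v in cs[0][:,0]],np.float32)
rc=cv2.minAreaRect(q*1000); print(rc); print(cv2.boxPoints(rc).round(1).tolist())
E
```

```text
[0.47   0.304  0.1584] [[-0.371, 0.903, 0.216], [0.782, 0.43, -0.452], [-0.501, 0.001, -0.865]] [-23.2  29.2 -39.6 100.6  42.4  81.  -53. ]
pred centre px [251.63478013 115.67101292]
[ 236   70   40   91 3010] [252.98471761 114.05083056]
((479.7101135253906, 294.2938537597656), (36.626461029052734, 97.63731384277344), 23.664840698242188)
[[443.29998779296875, 331.70001220703125], [482.5, 242.1999969482422], [516.0999755859375, 256.8999938964844], [476.8999938964844, 346.3999938964844]]
```

```bash
python3 - <<'E'
from h import *
from scipy.optimize import minimize
d=np.load('pics/w10.npz'); w=d['im'];m=dict(vertical_fov=float(d['f']),cx=d['c'][0],cy=d['c'][1],T=d['T'])
g=cv2.GaussianBlur(cv2.cvtColor(w,cv2.COLOR_RGB2GRAY),(3,3),0)
print(g[60:172:8,253].tolist()); print(g[120,225:285:3].tolist())
mask=(g>110).astype(np.uint8); n,l,st,ce=cv2.connectedComponentsWithStats(mask)
k=l[115,252]; B=(l==k).astype(np.uint8); print(st[k],ce[k])
def hull(p):
    a=p[2]; av=np.array([np.cos(a),np.sin(a),0]); s=np.array([np.sin(a),-np.cos(a),0]); P=[]
    for t,rr in((-.04,.014),(.026,.014),(.026,.0145),(.04,.0145)):
        for f in np.linspace(0,2*np.pi,24): P.append(proj(m,np.array([p[0],p[1],.014])+t*av+rr*(np.cos(f)*s+np.sin(f)*np.array([0,0,1])),True))
    return cv2.convexHull(np.array(P,np.float32))
def cost(p):
    M=np.zeros((384*4,512*4),np.uint8); cv2.fillConvexPoly(M,((hull(p)+.5)*4).astype(np.int32),1)
    M=cv2.resize(M.astype(np.float32),(512,384),interpolation=cv2.INTER_AREA); return float(np.abs(M-B).sum())
x0=[.4745,.296,np.radians(115.5)]
print('c0',cost(x0))
q=minimize(cost,x0,method='Nelder-Mead',options=dict(initial_simplex=[x0,[.479,.296,x0[2]],[.4745,.300,x0[2]],[.4745,.296,x0[2]+.06]]));print(q.x[:2],np.degrees(q.x[2]),q.fun,B.sum())
E
```

```text
[47, 54, 114, 228, 232, 255, 255, 255, 255, 255, 255, 255, 255, 79]
[77, 79, 83, 84, 160, 247, 254, 255, 255, 255, 255, 255, 255, 254, 205, 89, 88, 85, 84, 81]
[ 236   72   34   89 2744] [252.32106414 114.97011662]
c0 293.0
[0.47613421 0.29431575] 113.78078528972829 132.0 2744
```

```bash
python3 - <<'E'
from plan import *
from workcell import r
R2=Rt(74.5,60); p=np.array([.49528,-.31194,.19995])+R2@[.258,-.19,.531]; R1=R2@Ro.from_rotvec([.205,-1.497,-.765]).as_matrix(); print('cmd',p,r.state()['tool_pos'])
a=113.8; av=np.array([np.cos(np.radians(a)),np.sin(np.radians(a)),0]); Rg=Rt(a,-30)
G=np.array([.4761,.2943,.014])+.015*av; tcp=G+.007*Rg[:,2]; print('tcp',tcp)
for h in(.10,.05,.02,.008,0): print(h,row(p,R1,tcp+[0,0,h],Rg).tolist())
E
```

```text
cmd [0.46955607 0.30627823 0.15788455] [0.46986021 0.30430669 0.15844674]
tcp [0.47145923 0.30482204 0.00793782]
0.1 [2.311, 0.109, 4.433, 0.015, -0.0, 0.026]
0.05 [4.81, 0.108, 8.764, 0.015, -0.0, 0.026]
0.02 [6.31, 0.108, 11.362, 0.015, -0.0, 0.026]
0.008 [6.909, 0.108, 12.401, 0.015, -0.0, 0.026]
0 [7.309, 0.108, 13.094, 0.015, -0.0, 0.026]
```

Emit:
apply_moves(series=[[1.2,0.1,2.2,0.015,0,0.026,4.4],[2.3,0.1,4.4,0.015,0,0.026,4.4],[3.6,0.1,6.6,0.015,0,0.026,4.4],[4.8,0.1,8.8,0.015,0,0.026,4.4],[5.6,0.1,10.1,0.015,0,0.026,4.4],[6.3,0.1,11.4,0.015,0,0.026,4.4],[6.9,0.1,12.4,0.015,0,0.026,4.4],[7.3,0.1,13.1,0.015,0,0.026,4.4],[7.3,0.1,13.1,0.015,0,0.026,4.4],[7.3,0.1,13.1,0.015,0,0.026,4.4],[7.3,0.1,13.1,0.015,0,0.026,0],[7.3,0.1,13.1,0.015,0,0.026,0],[7.3,0.1,13.1,0.015,0,0.026,0],[7.3,0.1,13.1,0.015,0,0.026,0],[7.3,0.1,13.1,0.015,0,0.026,0],[7.3,0.1,13.1,0.015,0,0.026,0]])

```text
time: 30.85
tool_pos: [0.4719, 0.3047, 0.0092]
eef_rot: [[-0.349, 0.915, 0.204], [0.793, 0.405, -0.456], [-0.5, 0.003, -0.866]]
wrist_force: [-1.1, 1.2, 6.2]
opening: 0.0256
```

```bash
python3 - <<'E'
from plan import *
Rg=Rt(113.8,-30); p=np.array([.4715,.3047,.0079])
print('lift',row(p,Rg,p+[0,0,.2],Rg)); up=p+[0,0,.2]
R2=Rt(74.5,60); G=np.array([.4417,-.2359,.014+.055]); tcp=G+.0055*R2[:,2]; print('tcp',tcp)
mid=np.array([.45,-.06,.23]); print('mid',row(up,Rg,mid,R2)); print('pre',row(mid,R2,tcp+[0,0,.11],R2))
E
```

```text
lift [-10.      0.    -17.321   0.      0.      0.   ]
tcp [ 0.44297289 -0.23131009  0.06625   ]
mid [-29.252 -16.684  14.337  -0.196   1.503   0.733]
pre [-13.003   3.901 -11.771   0.      0.      0.   ]
```

Emit:
apply_moves(series=[[-1,0,-1.7,0,0,0,0],[-3,0,-5.2,0,0,0,0],[-5,0,-8.7,0,0,0,0],[-7,0,-12.1,0,0,0,0],[-9,0,-15.6,0,0,0,0],[-10,0,-17.3,0,0,0,0],[-10,0,-17.3,0,0,0,0],[-10,0,-17.3,0,0,0,0]])

```text
time: 31.52
tool_pos: [0.4716, 0.3039, 0.2088]
eef_rot: [[-0.348, 0.915, 0.204], [0.793, 0.404, -0.456], [-0.5, 0.003, -0.866]]
wrist_force: [0.8, 0.3, -0.8]
opening: 0.0258
```

Emit:
apply_moves(series=[[-29.3,-16.7,14.3,-0.196,1.503,0.733,0],[-29.3,-16.7,14.3,-0.196,1.503,0.733,0],[-29.3,-16.7,14.3,-0.196,1.503,0.733,0],[-29.3,-16.7,14.3,-0.196,1.503,0.733,0],[-29.3,-16.7,14.3,-0.196,1.503,0.733,0],[-29.3,-16.7,14.3,-0.196,1.503,0.733,0],[-29.3,-16.7,14.3,-0.196,1.503,0.733,0],[-29.3,-16.7,14.3,-0.196,1.503,0.733,0],[-29.3,-16.7,14.3,-0.196,1.503,0.733,0],[-29.3,-16.7,14.3,-0.196,1.503,0.733,0],[-29.3,-16.7,14.3,-0.196,1.503,0.733,0],[-29.3,-16.7,14.3,-0.196,1.503,0.733,0],[-29.3,-16.7,14.3,-0.196,1.503,0.733,0],[-29.3,-16.7,14.3,-0.196,1.503,0.733,0],[-29.3,-16.7,14.3,-0.196,1.503,0.733,0],[-29.3,-16.7,14.3,-0.196,1.503,0.733,0],[-29.3,-16.7,14.3,-0.196,1.503,0.733,0],[-29.3,-16.7,14.3,-0.196,1.503,0.733,0],[-29.3,-16.7,14.3,-0.196,1.503,0.733,0]])

```text
time: 33.1
tool_pos: [0.4502, -0.0605, 0.2311]
eef_rot: [[0.131, 0.964, 0.23], [0.484, -0.264, 0.834], [0.865, 0.002, -0.501]]
wrist_force: [0.2, 0.1, 0.2]
opening: 0.0257
```

Emit:
apply_moves(series=[[-13,3.9,-11.8,0,0,0,0],[-13,3.9,-11.8,0,0,0,0],[-13,3.9,-11.8,0,0,0,0],[-13,3.9,-11.8,0,0,0,0],[-13,3.9,-11.8,0,0,0,0],[-13,3.9,-11.8,0,0,0,0],[-13,3.9,-11.8,0,0,0,0],[-13,3.9,-11.8,0,0,0,0],[-13,3.9,-11.8,0,0,0,0],[-13,3.9,-11.8,0,0,0,0],[-13,3.9,-11.8,0,0,0,0]])

```text
time: 34.02
tool_pos: [0.4432, -0.2318, 0.1777]
eef_rot: [[0.131, 0.964, 0.23], [0.483, -0.265, 0.835], [0.866, 0.001, -0.5]]
wrist_force: [0.0, -0.3, -1.0]
opening: 0.0263
```

```bash
python3 - <<'E'
from h import *
s=r.state(); print(s['tool_pos'].round(4),s['opening'])
w,m=shot('wrist','w11'); c,_=shot('side','d11')
o=np.hstack([cv2.resize(w[130:310,130:370],(400,300)),cv2.resize(c[150:330,220:460],(400,300))])
cv2.imwrite('pics/c11.png',o[:,:,::-1])
E
```

```text
[ 0.4432 -0.2318  0.1777] 0.026272543244185945
```

View pics/c11.png

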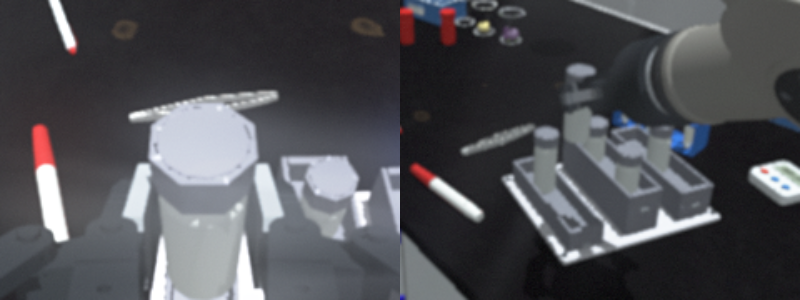

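The vial is held upright over the low row and the others are standing. Lowering it now.

Emit:
apply_moves(series=[[-1.73,0,1,0,0,0,0],[-3.46,0,2,0,0,0,0],[-5.2,0,3,0,0,0,0],[-6.5,0,3.75,0,0,0,0],[-7.6,0,4.4,0,0,0,0],[-8.3,0,4.8,0,0,0,0],[-8.75,0,5.05,0,0,0,0],[-9,0,5.2,0,0,0,0],[-9,0,5.2,0,0,0,0]])

```text
time: 34.87
tool_pos: [0.4432, -0.233, 0.073]
eef_rot: [[0.133, 0.964, 0.231], [0.482, -0.266, 0.835], [0.866, 0.001, -0.5]]
wrist_force: [0.6, 0.2, 0.2]
opening: 0.0258
```

Emit:
apply_moves(series=[[-0.09,0,0.05,0,0,0,0],[-0.17,0,0.1,0,0,0,0],[-0.17,0,0.1,0,0,0,0]])

```text
time: 35.12
tool_pos: [0.4432, -0.2331, 0.0715]
eef_rot: [[0.132, 0.964, 0.231], [0.483, -0.266, 0.834], [0.866, 0.001, -0.501]]
wrist_force: [-0.4, 0.0, -0.6]
opening: 0.026
```

Emit:
apply_moves(series=[[-0.09,0,0.05,0,0,0,0],[-0.17,0,0.1,0,0,0,0],[-0.17,0,0.1,0,0,0,0]])

```text
time: 35.37
tool_pos: [0.4431, -0.2329, 0.0691]
eef_rot: [[0.133, 0.964, 0.231], [0.482, -0.266, 0.834], [0.866, 0.001, -0.5]]
wrist_force: [-0.4, -1.0, -0.4]
opening: 0.026
```

Emit:
apply_moves(series=[[-0.09,0,0.05,0,0,0,0],[-0.17,0,0.1,0,0,0,0],[-0.17,0,0.1,0,0,0,0]])

```text
time: 35.62
tool_pos: [0.443, -0.2328, 0.067]
eef_rot: [[0.133, 0.964, 0.231], [0.482, -0.266, 0.835], [0.866, 0.0, -0.5]]
wrist_force: [0.7, -0.3, -0.9]
opening: 0.026
```

Emit:
apply_moves(series=[[-0.05,0,0.03,0,0,0,0],[-0.09,0,0.05,0,0,0,0],[-0.09,0,0.05,0,0,0,0]])

```text
time: 35.87
tool_pos: [0.4431, -0.2329, 0.0661]
eef_rot: [[0.133, 0.964, 0.231], [0.482, -0.266, 0.835], [0.866, 0.0, -0.5]]
wrist_force: [-0.7, -0.2, -0.4]
opening: 0.0254
```

Emit:
apply_moves(series=[[-0.05,0,0.03,0,0,0,0],[-0.09,0,0.05,0,0,0,0],[-0.09,0,0.05,0,0,0,0]])

```text
time: 36.12
tool_pos: [0.4431, -0.2329, 0.065]
eef_rot: [[0.133, 0.964, 0.231], [0.482, -0.266, 0.834], [0.866, 0.001, -0.5]]
wrist_force: [-0.2, -0.6, -0.7]
opening: 0.026
```

Emit:
apply_moves(series=[[-0.05,0,0.03,0,0,0,0],[-0.09,0,0.05,0,0,0,0],[-0.09,0,0.05,0,0,0,0]])

```text
time: 36.37
tool_pos: [0.443, -0.2329, 0.064]
eef_rot: [[0.133, 0.964, 0.231], [0.482, -0.266, 0.835], [0.866, 0.0, -0.5]]
wrist_force: [-0.4, 0.5, -0.9]
opening: 0.0256
```

Emit:
apply_moves(series=[[-0.05,0,0.03,0,0,0,0],[-0.09,0,0.05,0,0,0,0],[-0.09,0,0.05,0,0,0,0]])

```text
time: 36.62
tool_pos: [0.4431, -0.2329, 0.0636]
eef_rot: [[0.132, 0.964, 0.231], [0.482, -0.266, 0.835], [0.866, 0.001, -0.499]]
wrist_force: [-1.3, 0.3, 1.6]
opening: 0.026
```

Emit:
apply_moves(series=[[0,0,0,0,0,0,4.4],[0,0,0,0,0,0,4.4],[0,0,0,0,0,0,4.4],[0,0,0,0,0,0,4.4],[0,0,-2,0,0,0,4.4],[0,0,-4.5,0,0,0,4.4],[0,0,-8,0,0,0,4.4],[4,0,-10,0,0,0,4.4],[8,0,-13,0,0,0,4.4],[11,0,-16,0,0,0,4.4],[11,0,-16,0,0,0,4.4],[11,0,-16,0,0,0,4.4],[11,0,-16,0,0,0,4.4]])

```text
time: 37.7
tool_pos: [0.4207, -0.3136, 0.2384]
eef_rot: [[0.133, 0.964, 0.231], [0.484, -0.267, 0.834], [0.865, 0.001, -0.502]]
wrist_force: [0.0, -0.3, -1.0]
opening: 0.0442
```

```bash
python3 - <<'E'
from h import *
s=r.state(); print(s['tool_pos'].round(4),s['opening'],s['wrist_force'].round(1))
w,m=shot('wrist','w12'); c,ms=shot('scene','s12')
o=np.hstack([cv2.resize(w[100:310,110:390],(400,300)),cv2.resize(c[100:250,200:400],(400,300))])
cv2.imwrite('pics/c12.png',o[:,:,::-1])
E
```

```text
[ 0.4207 -0.3136  0.2384] 0.04423051485830384 [ 0.  -0.3 -1. ]
```

View pics/c12.png

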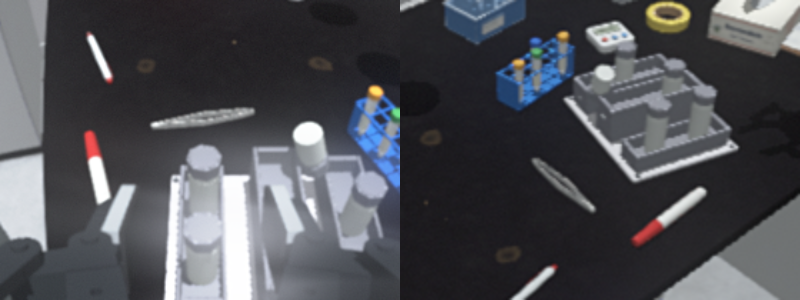

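Both tall vials and short_2 stand. But short_1 at the +y end now shows white on top, at (310,150) in the wrist view and (603,75) in the scene, so it has been knocked. I need a closer look.

```bash
python3 - <<'E'
from h import *
w=np.load('pics/w12.npz')['im']; c=np.load('pics/s12.npz')['im']; d,_=shot('side','d12')
# scene crop centre: 200+603/2=~301,100+75/2=~137
A=cv2.resize(w[170:290,270:390],(400,400),interpolation=cv2.INTER_CUBIC)
B=cv2.resize(c[105:185,270:350],(400,400),interpolation=cv2.INTER_CUBIC)
o=np.hstack([A,B]); o=np.vstack([o,np.zeros((200,800,3),np.uint8)]); D=cv2.resize(d[180:320,270:430],(228,200)); o[400:,:228]=D
cv2.imwrite('pics/c13.png',o[:,:,::-1])
E
```

```text
(no output)
```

View pics/c13.png

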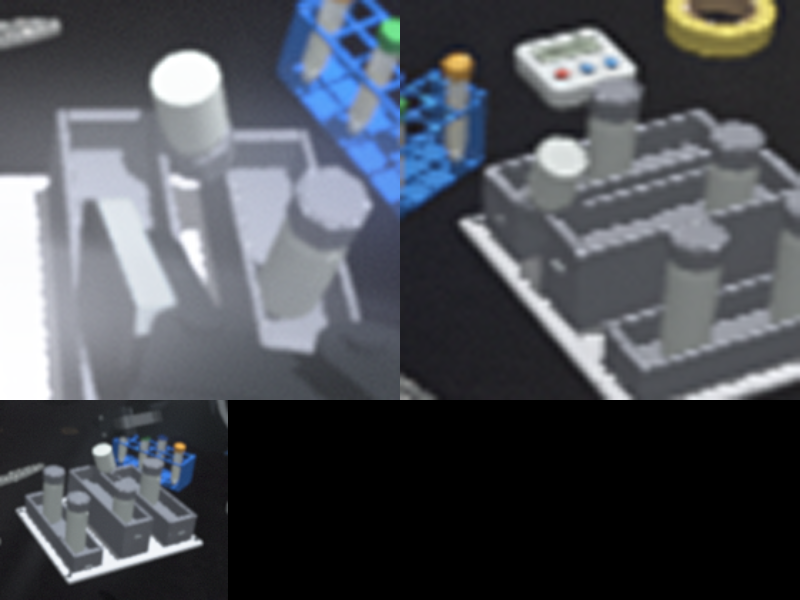

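```bash
cat > tri.py <<'E'
from h import *
def L(n):
    d=np.load('pics/%s.npz'%n); return dict(vertical_fov=float(d['f']),cx=d['c'][0],cy=d['c'][1],T=d['T'])
mw,ms,md=L('w12'),L('s12'),L('d12')
def tri(rays):
    A=np.zeros((3,3));b=np.zeros(3)
    for o,d in rays:
        d=d/np.linalg.norm(d); M=np.eye(3)-np.outer(d,d);A+=M;b+=M@o
    x=np.linalg.solve(A,b); return x,[np.linalg.norm(np.cross(x-o,d/np.linalg.norm(d))) for o,d in rays]
wp=lambda x,y:ray(mw,270+x*.3,170+y*.3,True); sp=lambda x,y:ray(ms,270+(x-400)/5,105+y/5); dp=lambda x,y:ray(md,270+x*160/228,180+(y-400)*.7)
a,r_=tri([wp(187,78),sp(561,158),dp(103,451)]); print('base end',a.round(4),np.round(r_,4))
c,s=np.cos(np.radians(-15.5)),np.sin(np.radians(-15.5)); loc=lambda p:np.array([c*(p[0]-.5204)+s*(p[1]+.2214),-s*(p[0]-.5204)+c*(p[1]+.2214),p[2]])
print('local',loc(a).round(4))
for n,px in [('short_2 cap',((602,178),)),]: pass
for n,w,s_ in [('med cap',(338,195),(615,97)),]:
    x,r_=tri([wp(*w),sp(*s_)]); print(n,x.round(4),np.round(r_,4),loc(x).round(4))
E
python3 tri.py
```

```text
base end [ 0.5651 -0.1686  0.0902] [0.0022 0.0014 0.0023]
local [0.029  0.0628 0.0902]
med cap [ 0.5934 -0.2382  0.089 ] [0.0032 0.0032] [0.0749 0.0034 0.089 ]
```

```bash
cat >> tri.py <<'E'
print('---')
def plane(f,p,q): n=np.cross(f(*p)[1],f(*q)[1]); return n/np.linalg.norm(n)
for wl in [((187,85),(202,152)),((187,85),(199,152)),((187,85),(205,152))]:
  for sl in [((561.5,165),(555,204)),((561.5,165),(557,204)),((561.5,165),(553,204))]:
    v=np.cross(plane(wp,*wl),plane(sp,*sl)); v/=np.linalg.norm(v); v*=-np.sign(v[2])
    print('axis base->cap world',v.round(3),'local',(loc(v+[.5204,-.2214,0])).round(3))
v=np.array([0,0,-1.]);P=lambda z:np.array(proj(mw,[a[0],a[1],z],True))
print('vertical dir in wrist',((P(.06)-P(.09))/.3).round(1))
E
python3 tri.py | sed -n '/---/,$p'
python3 - <<'E'
import sys; sys.path.insert(0,'.')
import os; os.chdir('.')
from h import *
s=r.state(); print(s['time'],s['joint_pos'].round(1))
E
```

```text
---
axis base->cap world [ 0.282 -0.213 -0.936] local [ 0.328 -0.13  -0.936]
axis base->cap world [ 0.271 -0.245 -0.931] local [ 0.326 -0.164 -0.931]
axis base->cap world [ 0.292 -0.179 -0.939] local [ 0.33  -0.095 -0.939]
axis base->cap world [ 0.259 -0.184 -0.948] local [ 0.298 -0.109 -0.948]
axis base->cap world [ 0.247 -0.218 -0.944] local [ 0.296 -0.144 -0.944]
axis base->cap world [ 0.271 -0.15  -0.951] local [ 0.301 -0.072 -0.951]
axis base->cap world [ 0.305 -0.242 -0.921] local [ 0.358 -0.152 -0.921]
axis base->cap world [ 0.295 -0.273 -0.916] local [ 0.357 -0.184 -0.916]
axis base->cap world [ 0.314 -0.209 -0.926] local [ 0.359 -0.118 -0.926]
vertical dir in wrist [-13.   49.4]
37.85 [ 60.8  34.9  -6.2  90.9 -39.4  98.2  49.4]
```

The knock left short_1 inverted across the gap between the high and mid blocks: base end at local (29,63,91) mm, cap down, leaning about 19° toward +x. I'll grip it, lay it on its side on the free worktop, then upright it the same way as the others.

```bash
cat > p3.py <<'E'
from plan import *
from h import at
C=np.array([.5204,-.2214,0]); yaw=np.radians(-15.5); X=np.array([np.cos(yaw),np.sin(yaw),0]);Y=np.array([-np.sin(yaw),np.cos(yaw),0])
L2W=lambda l:C+X*l[0]+Y*l[1]+np.array([0,0,l[2]])
R2=Rt(74.5,60); p=np.array([.45,-.06,.23])+R2@[-.13,.039,-.118]+R2@[-.0987,0,.057]+R2@[.11,0,-.16]
Rg=Rt(-15.5,-11); G=L2W([.0341,.0607,.076]); tcp=G+.005*Rg[:,2]
if __name__=='__main__':
    print('cmd',p,'G',G,'tcp',tcp)
    print('w1',row(p,R2,[.50,-.24,.26],Rg)); print('w2',row(p,R2,tcp+[0,0,.09],Rg))
    q=tcp+[0,0,.09]; print('down',row(q,Rg,tcp,Rg))
    d=np.load('pics/w1.npz'); m=dict(vertical_fov=float(d['f']),cx=d['c'][0],cy=d['c'][1],T=d['T'])
    for u,v in((278,75),(437,88)): print('tuberack',at(m,u/1.5,v/1.5,.03,True))
E
python3 p3.py
```

```text
cmd [ 0.42057381 -0.31204455  0.23770278] G [ 0.56948117 -0.17202046  0.076     ] tcp [ 0.56856182 -0.1717655   0.07109186]
w1 [ 6.463  5.728  6.736 -0.687 -0.962  1.507]
w2 [ 2.102 10.512 18.962 -0.687 -0.962  1.507]
down [1.717 0.    8.835 0.    0.    0.   ]
tuberack [ 0.66868524 -0.09530363  0.03      ]
tuberack [ 0.68511879 -0.23107052  0.03      ]
```

Emit:
apply_moves(series=[[6.5,5.7,6.7,-0.687,-0.962,1.507,5.5],[6.5,5.7,6.7,-0.687,-0.962,1.507,5.5],[6.5,5.7,6.7,-0.687,-0.962,1.507,5.5],[6.5,5.7,6.7,-0.687,-0.962,1.507,5.5],[6.5,5.7,6.7,-0.687,-0.962,1.507,5.5],[6.5,5.7,6.7,-0.687,-0.962,1.507,5.5],[6.5,5.7,6.7,-0.687,-0.962,1.507,5.5],[6.5,5.7,6.7,-0.687,-0.962,1.507,5.5],[6.5,5.7,6.7,-0.687,-0.962,1.507,5.5],[6.5,5.7,6.7,-0.687,-0.962,1.507,5.5],[6.5,5.7,6.7,-0.687,-0.962,1.507,5.5],[6.5,5.7,6.7,-0.687,-0.962,1.507,5.5],[6.5,5.7,6.7,-0.687,-0.962,1.507,5.5],[6.5,5.7,6.7,-0.687,-0.962,1.507,5.5],[6.5,5.7,6.7,-0.687,-0.962,1.507,5.5],[6.5,5.7,6.7,-0.687,-0.962,1.507,5.5],[6.5,5.7,6.7,-0.687,-0.962,1.507,5.5],[6.5,5.7,6.7,-0.687,-0.962,1.507,5.5],[6.5,5.7,6.7,-0.687,-0.962,1.507,5.5],[6.5,5.7,6.7,-0.687,-0.962,1.507,5.5]])

```text
time: 39.52
tool_pos: [0.4988, -0.2421, 0.2609]
eef_rot: [[0.946, -0.268, -0.184], [-0.263, -0.963, 0.05], [-0.191, 0.001, -0.982]]
wrist_force: [-0.1, -0.0, 0.3]
opening: 0.0554
```

```bash
python3 - <<'E'
from p3 import *
from h import *
s=r.state(); print(s['tool_pos'].round(4),s['joint_pos'].round(1),(s['eef_rot']-Rg).round(3).tolist())
w,m=shot('wrist','w14',crop=(150,90,410,285),scale=3)
print('pred G, base end px in crop',[(((np.array(proj(m,q,True)))-[150,90])*3).round(0) for q in (G,L2W([.029,.063,.091]))])
E
```

```text
[ 0.4988 -0.2421  0.2609] [ 16.   18.7   6.2  91.1  -0.7  81.3 -83.3] [[-0.0, -0.001, -0.0], [-0.001, 0.0, -0.001], [-0.0, 0.001, 0.0]]
pred G, base end px in crop [array([62., 28.]), array([46., 50.])]
```

View pics/w14.png

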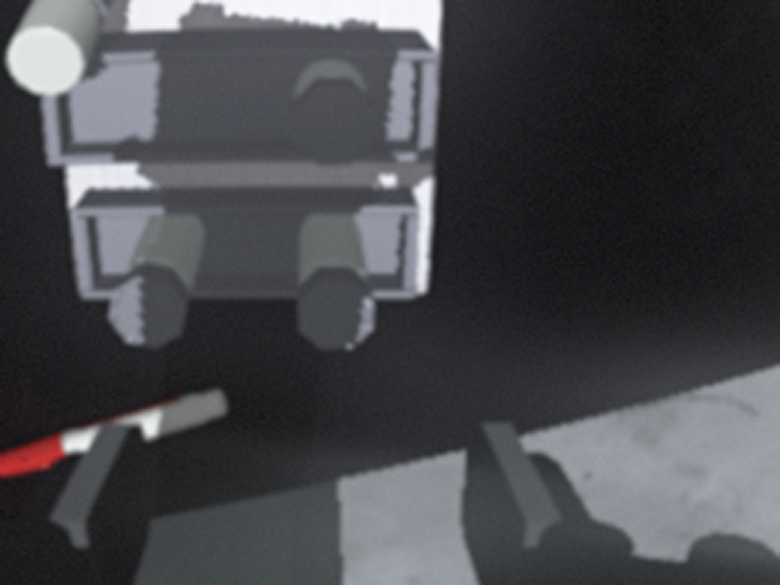

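```bash
python3 - <<'E'
from p3 import *
q1=p+R2@[.065,.057,.067]; Rc=R2@Ro.from_rotvec([-.687,-.962,1.507]).as_matrix()
t=tcp-.002*X; print(q1)
for h in (.09,.03,.0): print(row(q1,Rc,t+[0,0,h],Rg))
E
```

```text
[ 0.49969215 -0.24004574  0.26049444]
[ 6.423 -8.426  8.872  0.     0.    -0.   ]
[ 7.569 -8.429 14.762  0.     0.    -0.   ]
[ 8.142 -8.431 17.707  0.     0.    -0.   ]
```

Emit:
apply_moves(series=[[6.4,-8.4,8.9,0,0,0,5.5],[6.4,-8.4,8.9,0,0,0,5.5],[6.4,-8.4,8.9,0,0,0,5.5],[6.4,-8.4,8.9,0,0,0,5.5],[6.4,-8.4,8.9,0,0,0,5.5],[6.4,-8.4,8.9,0,0,0,5.5],[7,-8.4,12,0,0,0,5.5],[7.6,-8.4,14.8,0,0,0,5.5],[7.9,-8.4,16.3,0,0,0,5.5],[8.1,-8.4,17.2,0,0,0,5.5],[8.1,-8.4,17.7,0,0,0,5.5],[8.1,-8.4,17.7,0,0,0,5.5],[8.1,-8.4,17.7,0,0,0,0],[8.1,-8.4,17.7,0,0,0,0],[8.1,-8.4,17.7,0,0,0,0],[8.1,-8.4,17.7,0,0,0,0],[8.1,-8.4,17.7,0,0,0,0],[8.1,-8.4,17.7,0,0,0,0]])

```text
time: 41.07
tool_pos: [0.5672, -0.1734, 0.0732]
eef_rot: [[0.946, -0.267, -0.182], [-0.262, -0.964, 0.049], [-0.188, 0.001, -0.982]]
wrist_force: [0.0, -0.9, 6.3]
opening: 0.0256
```

```bash
python3 - <<'E'
from p3 import *
q1=p+R2@[.065,.057,.067]; Rc=R2@Ro.from_rotvec([-.687,-.962,1.507]).as_matrix()
c=q1+Rc@[.081,-.084,.177]; u=c+[0,0,.15]; print(c,'lift',row(c,Rc,u,Rc))
Rl=Rt(100,60); t=np.array([.48,.10,.017])+.005*Rl[:,2]; print('lay tcp',t)
rv=row(u,Rc,[.50,0.0,.24],Rl); print('mid',rv,np.linalg.norm(rv[3:])*57.3)
print('above',row([.50,0,.24],Rl,t+[0,0,.08],Rl),'down/cm',Rl.T@[0,0,-1])
E
```

```text
[ 0.56616349 -0.17141957  0.07123797] lift [-2.8660e+00  7.0000e-03 -1.4724e+01  0.0000e+00  0.0000e+00  0.0000e+00]
lay tcp [0.47924808 0.10426434 0.0145    ]
mid [-11.119 -14.746   0.245   0.874   0.772  -1.917] 128.57115167956613
above [-7.286 -0.233 16.479  0.     0.     0.   ] down/cm [-0.8660254  0.         0.5      ]
```

Emit:
apply_moves(series=[[-0.4,0,-2,0,0,0,0],[-1,0,-5.5,0,0,0,0],[-1.9,0,-9.5,0,0,0,0],[-2.7,0,-13.5,0,0,0,0],[-2.9,0,-14.7,0,0,0,0],[-2.9,0,-14.7,0,0,0,0],[-2.9,0,-14.7,0,0,0,0]])

```text
time: 41.65
tool_pos: [0.566, -0.1723, 0.2219]
eef_rot: [[0.946, -0.266, -0.183], [-0.262, -0.964, 0.05], [-0.189, 0.001, -0.982]]
wrist_force: [0.2, 1.0, -0.6]
opening: 0.026
```

Emit:
apply_moves(series=[[-11.1,-14.7,0.2,0.874,0.772,-1.917,0],[-11.1,-14.7,0.2,0.874,0.772,-1.917,0],[-11.1,-14.7,0.2,0.874,0.772,-1.917,0],[-11.1,-14.7,0.2,0.874,0.772,-1.917,0],[-11.1,-14.7,0.2,0.874,0.772,-1.917,0],[-11.1,-14.7,0.2,0.874,0.772,-1.917,0],[-11.1,-14.7,0.2,0.874,0.772,-1.917,0],[-11.1,-14.7,0.2,0.874,0.772,-1.917,0],[-11.1,-14.7,0.2,0.874,0.772,-1.917,0],[-11.1,-14.7,0.2,0.874,0.772,-1.917,0],[-11.1,-14.7,0.2,0.874,0.772,-1.917,0],[-11.1,-14.7,0.2,0.874,0.772,-1.917,0],[-11.1,-14.7,0.2,0.874,0.772,-1.917,0],[-11.1,-14.7,0.2,0.874,0.772,-1.917,0],[-11.1,-14.7,0.2,0.874,0.772,-1.917,0],[-11.1,-14.7,0.2,0.874,0.772,-1.917,0],[-11.1,-14.7,0.2,0.874,0.772,-1.917,0],[-11.1,-14.7,0.2,0.874,0.772,-1.917,0],[-11.1,-14.7,0.2,0.874,0.772,-1.917,0],[-11.1,-14.7,0.2,0.874,0.772,-1.917,0]])

```text
time: 43.32
tool_pos: [0.499, -0.0013, 0.2387]
eef_rot: [[-0.082, 0.985, -0.153], [0.492, 0.173, 0.853], [0.867, -0.005, -0.498]]
wrist_force: [-0.6, 0.6, 0.3]
opening: 0.026
```

Emit:
apply_moves(series=[[0,0,0,0,0,0,0],[0,0,0,0,0,0,0],[0,0,0,0,0,0,0],[0,0,0,0,0,0,0]])

```text
time: 43.65
tool_pos: [0.4994, -0.0014, 0.2412]
eef_rot: [[-0.088, 0.985, -0.151], [0.494, 0.175, 0.852], [0.865, 0.001, -0.501]]
wrist_force: [0.5, -0.4, -0.0]
opening: 0.026
```

```bash
python3 - <<'E'
from p3 import *
from h import *
s=r.state(); print(s['tool_pos'].round(4),s['joint_pos'].round(1),(s['eef_rot']-Rt(100,60)).round(3).tolist(),s['opening'])
w,m=shot('wrist','w15'); c,_=shot('side','d15'); e,_=shot('scene','s15')
P=np.array(proj(_,[.50,0,.24])).astype(int); print(P)
x0=max(0,min(512-160,P[0]-80)); y0=max(0,min(384-120,P[1]-60))
o=np.hstack([cv2.resize(w,(400,300)),cv2.resize(e[y0:y0+120,x0:x0+160],(400,300))]); cv2.imwrite('pics/c15.png',o[:,:,::-1])
E
```

```text
[ 0.4994 -0.0014  0.2412] [ 34.1  29.3 -13.7 100.4 -42.   89.5  45.8] [[-0.001, -0.0, -0.001], [0.001, 0.001, -0.001], [-0.001, 0.001, -0.001]] 0.026047664869846228
[272 120]
```

View pics/c15.png

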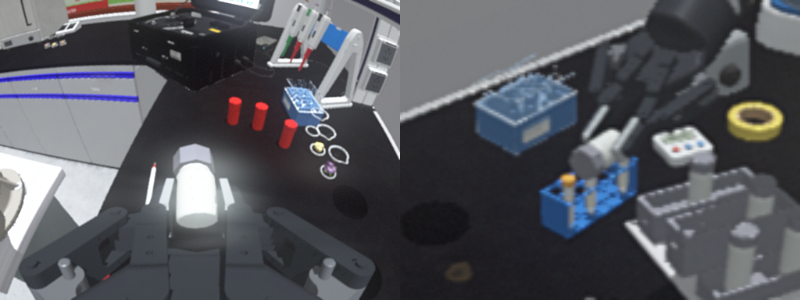

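The vial is held about horizontal with its cap forward, so I'm laying it down.

Emit:
apply_moves(series=[[-7.3,-0.2,16.5,0,0,0,0],[-7.3,-0.2,16.5,0,0,0,0],[-7.3,-0.2,16.5,0,0,0,0],[-7.3,-0.2,16.5,0,0,0,0],[-7.3,-0.2,16.5,0,0,0,0],[-7.3,-0.2,16.5,0,0,0,0],[-7.3,-0.2,16.5,0,0,0,0],[-8.6,-0.2,17.25,0,0,0,0],[-10.3,-0.2,18.2,0,0,0,0],[-11.6,-0.2,19,0,0,0,0],[-12.5,-0.2,19.5,0,0,0,0],[-13,-0.2,19.8,0,0,0,0],[-13,-0.2,19.8,0,0,0,0]])

```text
time: 44.88
tool_pos: [0.4799, 0.1018, 0.0289]
eef_rot: [[-0.087, 0.985, -0.15], [0.493, 0.173, 0.852], [0.866, 0.001, -0.501]]
wrist_force: [-0.3, -0.3, -0.3]
opening: 0.0258
```

Emit:
apply_moves(series=[[-0.17,0,0.1,0,0,0,0],[-0.35,0,0.2,0,0,0,0],[-0.35,0,0.2,0,0,0,0]])

```text
time: 45.13
tool_pos: [0.4795, 0.1026, 0.0254]
eef_rot: [[-0.089, 0.985, -0.151], [0.493, 0.175, 0.852], [0.866, 0.001, -0.501]]
wrist_force: [-1.1, 0.5, 0.2]
opening: 0.026
```

Emit:
apply_moves(series=[[-0.09,0,0.05,0,0,0,0],[-0.17,0,0.1,0,0,0,0],[-0.17,0,0.1,0,0,0,0]])

```text
time: 45.38
tool_pos: [0.4792, 0.1028, 0.0232]
eef_rot: [[-0.088, 0.985, -0.151], [0.493, 0.175, 0.852], [0.866, 0.001, -0.5]]
wrist_force: [-0.4, -0.3, -1.3]
opening: 0.0256
```

Emit:
apply_moves(series=[[-0.17,0,0.1,0,0,0,0],[-0.26,0,0.15,0,0,0,0],[-0.26,0,0.15,0,0,0,0]])

```text
time: 45.63
tool_pos: [0.479, 0.1028, 0.0199]
eef_rot: [[-0.088, 0.985, -0.152], [0.493, 0.175, 0.853], [0.866, -0.0, -0.5]]
wrist_force: [-0.1, 1.4, -0.7]
opening: 0.0259
```

Emit:
apply_moves(series=[[-0.09,0,0.05,0,0,0,0],[-0.17,0,0.1,0,0,0,0],[-0.17,0,0.1,0,0,0,0]])

```text
time: 45.88
tool_pos: [0.4791, 0.1028, 0.018]
eef_rot: [[-0.088, 0.985, -0.151], [0.493, 0.175, 0.853], [0.866, 0.0, -0.5]]
wrist_force: [-0.3, -0.3, -0.2]
opening: 0.0261
```

Emit:
apply_moves(series=[[-0.09,0,0.05,0,0,0,0],[-0.17,0,0.1,0,0,0,0],[-0.17,0,0.1,0,0,0,0]])

```text
time: 46.13
tool_pos: [0.4792, 0.1028, 0.0161]
eef_rot: [[-0.088, 0.985, -0.151], [0.492, 0.175, 0.853], [0.866, 0.0, -0.5]]
wrist_force: [0.4, 0.8, -0.2]
opening: 0.0258
```

Emit:
apply_moves(series=[[-0.09,0,0.05,0,0,0,0],[-0.17,0,0.1,0,0,0,0],[-0.17,0,0.1,0,0,0,0]])

```text
time: 46.38
tool_pos: [0.4792, 0.1031, 0.0156]
eef_rot: [[-0.088, 0.984, -0.152], [0.49, 0.175, 0.854], [0.867, 0.001, -0.498]]
wrist_force: [-0.6, -2.7, 6.4]
opening: 0.0266
```

Emit:
apply_moves(series=[[-0.09,0,0.05,0,0,0,0],[-0.13,0,0.08,0,0,0,0],[-0.13,0,0.08,0,0,0,0]])

```text
time: 46.63
tool_pos: [0.4792, 0.1033, 0.0154]
eef_rot: [[-0.088, 0.984, -0.152], [0.488, 0.176, 0.855], [0.869, 0.001, -0.496]]
wrist_force: [-1.9, -4.2, 12.8]
opening: 0.0258
```

Emit:
apply_moves(series=[[0.13,0,-0.08,0,0,0,0],[0.13,0,-0.08,0,0,0,3.4],[0.13,0,-0.08,0,0,0,4.2],[0.13,0,-0.08,0,0,0,4.2],[0.13,0,-0.08,0,0,0,4.2],[0.13,0,-2,0,0,0,4.2],[0.13,0,-4.5,0,0,0,4.2],[0.13,0,-8,0,0,0,4.2],[4,0,-11,0,0,0,4.2],[8,0,-14,0,0,0,4.2],[8,0,-14,0,0,0,4.2],[8,0,-14,0,0,0,4.2],[8,0,-14,0,0,0,4.2]])

```text
time: 47.72
tool_pos: [0.4935, 0.0228, 0.1522]
eef_rot: [[-0.089, 0.985, -0.151], [0.494, 0.175, 0.852], [0.865, 0.002, -0.502]]
wrist_force: [-0.8, -0.2, 0.0]
opening: 0.0421
```

```bash
python3 - <<'E'
from p3 import *
from h import *
Rl=Rt(100,60)
c=np.array([.50,0,.24])+Rl@[-.073,-.002,.165]+Rl@[-.057,0,.033]+Rl@[-.0035-.0017-.0026-.0017*3-.0013,0,.002+.001+.0015+.003+.0008]+Rl@[.08,0,-.14]
s=r.state(); print('cmd',c,s['tool_pos'])
w,m=shot('wrist','w16')
# hover
a=100; av=np.array([np.cos(np.radians(a)),np.sin(np.radians(a)),0]); R1=Rt(a,-30)
t=np.array([.478,.11,.014])+.010*av+.007*R1[:,2]+[0,0,.14]; print('hover',t,row(c,Rl,t,R1))
E
```

```text
cmd [0.49363405 0.02458556 0.15125117] [0.49346828 0.02277445 0.15215454]
hover [0.47687129 0.11640125 0.14793782] [ 4.38  -0.056  8.248  0.    -1.571 -0.   ]
```

Emit:
apply_moves(series=[[4.4,0,8.2,0,-1.571,0,4.2],[4.4,0,8.2,0,-1.571,0,4.2],[4.4,0,8.2,0,-1.571,0,4.2],[4.4,0,8.2,0,-1.571,0,4.2],[4.4,0,8.2,0,-1.571,0,4.2],[4.4,0,8.2,0,-1.571,0,4.2],[4.4,0,8.2,0,-1.571,0,4.2],[4.4,0,8.2,0,-1.571,0,4.2],[4.4,0,8.2,0,-1.571,0,4.2],[4.4,0,8.2,0,-1.571,0,4.2],[4.4,0,8.2,0,-1.571,0,4.2],[4.4,0,8.2,0,-1.571,0,4.2],[4.4,0,8.2,0,-1.571,0,4.2],[4.4,0,8.2,0,-1.571,0,4.2],[4.4,0,8.2,0,-1.571,0,4.2],[4.4,0,8.2,0,-1.571,0,4.2],[4.4,0,8.2,0,-1.571,0,4.2],[4.4,0,8.2,0,-1.571,0,4.2]])

```text
time: 49.27
tool_pos: [0.4774, 0.1127, 0.1495]
eef_rot: [[-0.148, 0.985, 0.087], [0.853, 0.172, -0.493], [-0.5, 0.001, -0.866]]
wrist_force: [0.3, 1.7, -0.2]
opening: 0.0419
```

```bash
cat > fitv.py <<'E'
from h import *
from scipy.optimize import minimize
def fit(fn,x0,hl,rough):
    d=np.load('pics/%s.npz'%fn); w=d['im'];m=dict(vertical_fov=float(d['f']),cx=d['c'][0],cy=d['c'][1],T=d['T'])
    g=cv2.GaussianBlur(cv2.cvtColor(w,cv2.COLOR_RGB2GRAY),(3,3),0)
    P=np.array(proj(m,[x0[0],x0[1],.014],True)).astype(int); n,l,st,ce=cv2.connectedComponentsWithStats((g>rough).astype(np.uint8))
    k=l[P[1],P[0]]; B=(l==k).astype(np.uint8); print(P,g[P[1],P[0]],k,st[k],ce[k])
    def cost(p):
        a=p[2]; av=np.array([np.cos(a),np.sin(a),0]); s=np.array([np.sin(a),-np.cos(a),0]); Q=[]
        for t,rr in((-hl,.014),(hl-.014,.0145),(hl,.0145)):
            for f in np.linspace(0,2*np.pi,24): Q.append(proj(m,np.array([p[0],p[1],.014])+t*av+rr*(np.cos(f)*s+np.sin(f)*np.array([0,0,1])),True))
        M=np.zeros((384*4,512*4),np.uint8); cv2.fillConvexPoly(M,((cv2.convexHull(np.array(Q,np.float32))+.5)*4).astype(np.int32),1)
        return float(np.abs(cv2.resize(M.astype(np.float32),(512,384),interpolation=cv2.INTER_AREA)-B).sum())
    x0=np.array(x0); q=minimize(cost,x0,method='Nelder-Mead',options=dict(initial_simplex=[x0,x0+[.008,0,0],x0+[0,.008,0],x0+[0,0,.1]]))
    print('centre',q.x[:2].round(4),'az',np.degrees(q.x[2]).round(1),q.fun,B.sum(),cost(x0)); return q.x
E
python3 - <<'E'
from h import *
s=r.state(); print(s['tool_pos'].round(4),s['joint_pos'].round(1))
shot('wrist','w17',crop=(120,20,400,230),scale=2.8)
from fitv import *
for th in (90,110): fit('w17',[.478,.11,np.radians(100)],.026,th)
E
```

```text
[0.4774 0.1127 0.1495] [-27.5  18.5 -10.8 112.1  32.   68.6 -45.3]
[251 114] 252 3 [ 236   84   37   68 2151] [254.82008368 116.90748489]
centre [0.4816 0.1074] az 103.9 95.25 2151 597.125
[251 114] 252 3 [ 237   87   36   64 1894] [254.9186906  119.52534319]
centre [0.4825 0.1049] az 103.9 234.125 1894 745.75
```

View pics/w17.png

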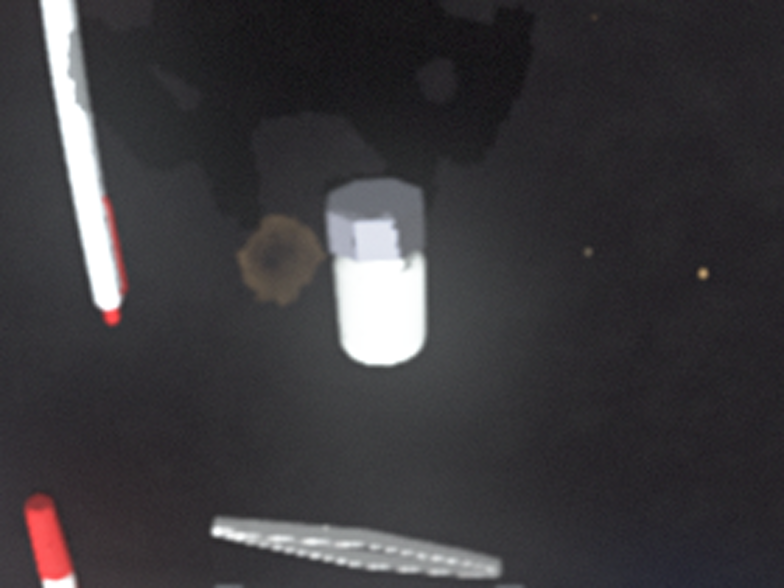

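It lies cleanly, cap at (375,220) and base at (383,350) in the crop, with centre (0.4816, 0.1074) and azimuth 104°.

```bash
python3 - <<'E'
from p3 import *
Rl=Rt(100,60); c=np.array([.49363,.02459,.15125])+Rl@[.044,0,.082]; R1=Rl@Ro.from_rotvec([0,-1.571,0]).as_matrix()
a=104; av=np.array([np.cos(np.radians(a)),np.sin(np.radians(a)),0]); Rg2=Rt(a,-30)
t=np.array([.4816,.1074,.014])+.010*av+.007*Rg2[:,2]; print('cmd',c,'tcp',t)
for h in(.10,.05,.02,.008,0): print(h,row(c,R1,t+[0,0,h],Rg2).tolist())
up=t+[0,0,.18]
Gp=L2W([0,.035,.042+.036]); 
for ps,tl in((74.5,60),):
    R3=Rt(ps,tl); tp=Gp+.0055*R3[:,2]; print('place tcp',tp)
    mid=np.array([.50,-.05,.23]); print('mid',row(up,Rg2,mid,R3)); print('pre',row(mid,R3,tp+[0,0,.10],R3))
E
```

```text
cmd [0.47747827 0.11619099 0.14835512] tcp [0.48002751 0.11370692 0.00793782]
0.1 [1.771, 0.208, 3.644, -0.035, 0.0, -0.06]
0.05 [4.272, 0.208, 7.974, -0.035, 0.0, -0.06]
0.02 [5.773, 0.208, 10.572, -0.035, 0.0, -0.06]
0.008 [6.373, 0.208, 11.611, -0.035, 0.0, -0.06]
0 [6.773, 0.208, 12.304, -0.035, 0.0, -0.06]
place tcp [ 0.53102624 -0.18308303  0.07525   ]
mid [-16.278  -2.023   4.541  -0.148   1.533   0.551]
pre [-10.739   6.546  -7.651   0.      0.      0.   ]
```

Emit:
apply_moves(series=[[0.9,0.2,1.8,-0.035,0,-0.06,4.2],[1.8,0.2,3.6,-0.035,0,-0.06,4.2],[3,0.2,5.8,-0.035,0,-0.06,4.2],[4.3,0.2,8,-0.035,0,-0.06,4.2],[5.1,0.2,9.3,-0.035,0,-0.06,4.2],[5.8,0.2,10.6,-0.035,0,-0.06,4.2],[6.4,0.2,11.6,-0.035,0,-0.06,4.2],[6.75,0.2,12.3,-0.035,0,-0.06,4.2],[6.75,0.2,12.3,-0.035,0,-0.06,4.2],[6.75,0.2,12.3,-0.035,0,-0.06,4.2],[6.75,0.2,12.3,-0.035,0,-0.06,0],[6.75,0.2,12.3,-0.035,0,-0.06,0],[6.75,0.2,12.3,-0.035,0,-0.06,0],[6.75,0.2,12.3,-0.035,0,-0.06,0],[6.75,0.2,12.3,-0.035,0,-0.06,0],[6.75,0.2,12.3,-0.035,0,-0.06,0]])

```text
time: 50.65
tool_pos: [0.4804, 0.1123, 0.0098]
eef_rot: [[-0.209, 0.97, 0.124], [0.84, 0.243, -0.485], [-0.501, 0.002, -0.866]]
wrist_force: [-0.6, 0.1, 6.3]
opening: 0.0263
```

Emit:
apply_moves(series=[[-1,0,-1.7,0,0,0,0],[-3,0,-5.2,0,0,0,0],[-5,0,-8.7,0,0,0,0],[-6,0,-10.4,0,0,0,0],[-6,0,-10.4,0,0,0,0],[-6,0,-10.4,0,0,0,0]])

```text
time: 51.15
tool_pos: [0.48, 0.1122, 0.1299]
eef_rot: [[-0.208, 0.97, 0.124], [0.841, 0.243, -0.484], [-0.499, 0.004, -0.866]]
wrist_force: [0.1, -0.1, -1.5]
opening: 0.0265
```

Emit:
apply_moves(series=[[0,0,0,0,1.571,0,0],[0,0,0,0,1.571,0,0],[0,0,0,0,1.571,0,0],[0,0,0,0,1.571,0,0],[0,0,0,0,1.571,0,0],[0,0,0,0,1.571,0,0],[0,0,0,0,1.571,0,0],[0,0,0,0,1.571,0,0],[0,0,0,0,1.571,0,0],[0,0,0,0,1.571,0,0],[0,0,0,0,1.571,0,0],[0,0,0,0,1.571,0,0],[0,0,0,0,1.571,0,0],[0,0,0,0,1.571,0,0],[0,0,0,0,1.571,0,0],[0,0,0,0,1.571,0,0],[0,0,0,0,1.571,0,0]])

```text
time: 52.57
tool_pos: [0.4792, 0.1132, 0.1297]
eef_rot: [[-0.125, 0.969, -0.211], [0.486, 0.245, 0.839], [0.865, 0.002, -0.502]]
wrist_force: [-0.5, -0.4, -0.2]
opening: 0.026
```

Emit:
apply_moves(series=[[-1.73,0,1,0,0,0,0],[-3.46,0,2,0,0,0,0],[-5.2,0,3,0,0,0,0],[-6.5,0,3.75,0,0,0,0],[-7.2,0,4.15,0,0,0,0],[-7.6,0,4.4,0,0,0,0],[-7.8,0,4.5,0,0,0,0],[-7.8,0,4.5,0,0,0,0]])

```text
time: 53.23
tool_pos: [0.4798, 0.1121, 0.0394]
eef_rot: [[-0.123, 0.97, -0.21], [0.485, 0.244, 0.84], [0.866, 0.002, -0.501]]
wrist_force: [-0.6, -0.5, 0.5]
opening: 0.0258
```

Emit:
apply_moves(series=[[-0.09,0,0.05,0,0,0,0],[-0.17,0,0.1,0,0,0,0],[-0.17,0,0.1,0,0,0,0]])

```text
time: 53.48
tool_pos: [0.4799, 0.1117, 0.0372]
eef_rot: [[-0.123, 0.97, -0.21], [0.486, 0.243, 0.84], [0.866, 0.001, -0.501]]
wrist_force: [1.0, -0.2, -1.2]
opening: 0.0265
```

Emit:
apply_moves(series=[[-0.09,0,0.05,0,0,0,0],[-0.17,0,0.1,0,0,0,0],[-0.17,0,0.1,0,0,0,0]])

```text
time: 53.73
tool_pos: [0.4795, 0.1118, 0.0348]
eef_rot: [[-0.122, 0.97, -0.21], [0.485, 0.243, 0.84], [0.866, 0.001, -0.5]]
wrist_force: [0.1, 0.4, -0.2]
opening: 0.0259
```

Emit:
apply_moves(series=[[-0.09,0,0.05,0,0,0,0],[-0.17,0,0.1,0,0,0,0],[-0.17,0,0.1,0,0,0,0]])

```text
time: 53.98
tool_pos: [0.4795, 0.1119, 0.0327]
eef_rot: [[-0.122, 0.97, -0.21], [0.485, 0.243, 0.84], [0.866, 0.0, -0.5]]
wrist_force: [-0.3, 0.4, -0.7]
opening: 0.0265
```

Emit:
apply_moves(series=[[-0.05,0,0.03,0,0,0,0],[-0.09,0,0.05,0,0,0,0],[-0.09,0,0.05,0,0,0,0]])

```text
time: 54.23
tool_pos: [0.4795, 0.1119, 0.0318]
eef_rot: [[-0.122, 0.97, -0.21], [0.485, 0.243, 0.84], [0.866, 0.0, -0.5]]
wrist_force: [0.4, -1.1, -1.6]
opening: 0.0261
```

Emit:
apply_moves(series=[[-0.05,0,0.03,0,0,0,0],[-0.09,0,0.05,0,0,0,0],[-0.09,0,0.05,0,0,0,0]])

```text
time: 54.48
tool_pos: [0.4796, 0.1118, 0.0308]
eef_rot: [[-0.122, 0.97, -0.21], [0.485, 0.243, 0.84], [0.866, 0.001, -0.5]]
wrist_force: [-0.1, 0.4, 0.0]
opening: 0.0259
```

Emit:
apply_moves(series=[[-0.05,0,0.03,0,0,0,0],[-0.09,0,0.05,0,0,0,0],[-0.09,0,0.05,0,0,0,0]])

```text
time: 54.73
tool_pos: [0.4796, 0.1119, 0.0306]
eef_rot: [[-0.122, 0.97, -0.21], [0.484, 0.243, 0.841], [0.867, 0.001, -0.499]]
wrist_force: [-0.3, -1.6, 4.6]
opening: 0.026
```

Emit:
apply_moves(series=[[-0.05,0,0.03,0,0,0,0],[-0.09,0,0.05,0,0,0,0],[-0.09,0,0.05,0,0,0,0]])

```text
time: 54.98
tool_pos: [0.4796, 0.1119, 0.0305]
eef_rot: [[-0.122, 0.97, -0.211], [0.482, 0.244, 0.841], [0.867, 0.001, -0.498]]
wrist_force: [-1.4, -4.2, 9.9]
opening: 0.0264
```

Emit:
apply_moves(series=[[0.09,0,-0.05,0,0,0,0],[0.09,0,-0.05,0,0,0,4.4],[0.09,0,-0.05,0,0,0,4.4],[0.09,0,-0.05,0,0,0,4.4],[0.09,0,-0.05,0,0,0,4.4],[0.09,0,-2,0,0,0,4.4],[0.09,0,-4.5,0,0,0,4.4],[0.09,0,-8,0,0,0,4.4],[4,0,-11,0,0,0,4.4],[8,0,-14,0,0,0,4.4],[8,0,-14,0,0,0,4.4],[8,0,-14,0,0,0,4.4],[8,0,-14,0,0,0,4.4]])

```text
time: 56.07
tool_pos: [0.4994, 0.0329, 0.1682]
eef_rot: [[-0.124, 0.97, -0.209], [0.487, 0.243, 0.839], [0.865, 0.002, -0.502]]
wrist_force: [-0.3, 0.3, -1.5]
opening: 0.044
```

```bash
python3 - <<'E'
from p3 import *
from h import *
s=r.state(); p0=s['tool_pos']; R0=Rt(104,60); print(p0,(s['eef_rot']-R0).round(3).max())
w,m=shot('wrist','w18'); P=np.array(proj(m,[.4808,.1073,.052],True)); Q=np.array(proj(m,[.4808,.1073,0],True)); print('pred cap/base',P,Q)
x,y=int(P[0])-70,int(P[1])-40
cv2.imwrite('pics/w18.png',cv2.resize(w[max(y,0):y+110,max(x,0):x+140],(700,550))[:,:,::-1])
R1=Rt(74.5,0)
print('above',row(p0,R0,[.4808,.1073,.13],R1)); print('w/ z only',row(np.array([.4808,.1073,.13]),R1,[.4808,.1073,.024],R1))
E
```

```text
[0.49941013 0.03288456 0.16824966] 0.002
pred cap/base [250.77088567 246.33916983] [250.76777097 271.5522871 ]
above [ 5.230e-01 -5.000e-03  8.556e+00 -2.690e-01 -1.023e+00  4.670e-01]
w/ z only [ 0.   0.  10.6  0.   0.   0. ]
```

View pics/w18.png

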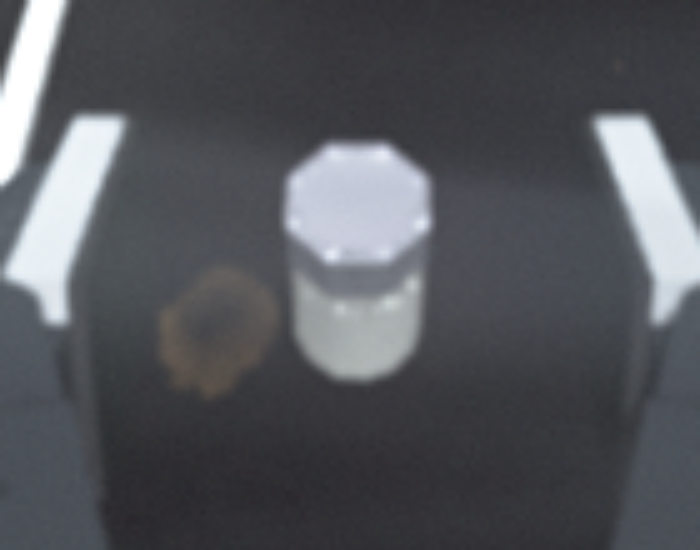

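short_1 stands upright with its cap where predicted. I'll regrasp it from the top.

Emit:
apply_moves(series=[[0.5,0,8.5,-0.269,-1.023,0.467,5],[0.5,0,8.5,-0.269,-1.023,0.467,5],[0.5,0,8.5,-0.269,-1.023,0.467,5],[0.5,0,8.5,-0.269,-1.023,0.467,5],[0.5,0,8.5,-0.269,-1.023,0.467,5],[0.5,0,8.5,-0.269,-1.023,0.467,5],[0.5,0,8.5,-0.269,-1.023,0.467,5],[0.5,0,8.5,-0.269,-1.023,0.467,5],[0.5,0,8.5,-0.269,-1.023,0.467,5],[0.5,0,8.5,-0.269,-1.023,0.467,5],[0.5,0,8.5,-0.269,-1.023,0.467,5],[0.5,0,8.5,-0.269,-1.023,0.467,5],[0.5,0,8.5,-0.269,-1.023,0.467,5],[0.5,0,8.5,-0.269,-1.023,0.467,5],[0.5,0,8.5,-0.269,-1.023,0.467,5],[0.5,0,8.5,-0.269,-1.023,0.467,5],[0.5,0,8.5,-0.269,-1.023,0.467,5]])

```text
time: 57.53
tool_pos: [0.4809, 0.1058, 0.1298]
eef_rot: [[0.268, 0.963, -0.0], [0.963, -0.268, -0.0], [-0.0, -0.0, -1.0]]
wrist_force: [0.9, -0.0, -0.8]
opening: 0.0498
```

Emit:
apply_moves(series=[[0,0,2,0,0,0,5],[0,0,5,0,0,0,5],[0,0,7.5,0,0,0,5],[0,0,9.5,0,0,0,5],[0,0,10.5,0,0,0,5],[0,0,10.5,0,0,0,5],[0,0,10.5,0,0,0,5],[0,0,10.5,0,0,0,0],[0,0,10.5,0,0,0,0],[0,0,10.5,0,0,0,0],[0,0,10.5,0,0,0,0],[0,0,10.5,0,0,0,0],[0,0,10.5,0,0,0,0]])

```text
time: 58.62
tool_pos: [0.482, 0.1072, 0.0264]
eef_rot: [[0.266, 0.964, 0.003], [0.964, -0.266, 0.001], [0.001, 0.003, -1.0]]
wrist_force: [-1.1, -0.0, 6.0]
opening: 0.0275
```

Emit:
apply_moves(series=[[0,0,-4,0,0,0,0],[0,0,-8,0,0,0,0],[0,0,-12,0,0,0,0],[-2,1,-15,0,0,0,0],[-27.2,12.5,-16,0,0,0,0],[-27.2,12.5,-16,0,0,0,0],[-27.2,12.5,-16,0,0,0,0],[-27.2,12.5,-16,0,0,0,0],[-27.2,12.5,-16,0,0,0,0],[-27.2,12.5,-16,0,0,0,0],[-27.2,12.5,-16,0,0,0,0],[-27.2,12.5,-16,0,0,0,0],[-27.2,12.5,-16,0,0,0,0],[-27.2,12.5,-16,0,0,0,0],[-27.2,12.5,-16,0,0,0,0],[-27.2,12.5,-16,0,0,0,0],[-27.2,12.5,-16,0,0,0,0],[-27.2,12.5,-16,0,0,0,0],[-27.2,12.5,-16,0,0,0,0]])

```text
time: 60.2
tool_pos: [0.5288, -0.1881, 0.185]
eef_rot: [[0.265, 0.964, 0.0], [0.964, -0.265, -0.0], [-0.0, 0.0, -1.0]]
wrist_force: [0.3, 0.5, -0.4]
opening: 0.0275
```

Emit:
apply_moves(series=[[0,0,1,0,0,0,0],[0,0,2,0,0,0,0],[0,0,2,0,0,0,0],[0,0,2,0,0,0,0]])

```text
time: 60.53
tool_pos: [0.5278, -0.1884, 0.1636]
eef_rot: [[0.266, 0.964, -0.003], [0.964, -0.266, 0.001], [-0.0, -0.003, -1.0]]
wrist_force: [0.3, 0.5, 0.3]
opening: 0.0276
```

Emit:
apply_moves(series=[[0,0.15,2,0,0,0,0],[0,0.15,4.5,0,0,0,0],[0,0.15,6.5,0,0,0,0],[0,0.15,7.6,0,0,0,0],[0,0.15,8.4,0,0,0,0],[0,0.15,8.9,0,0,0,0],[0,0.15,9.2,0,0,0,0],[0,0.15,9.4,0,0,0,0],[0,0.15,9.4,0,0,0,0]])

```text
time: 61.28
tool_pos: [0.5307, -0.1892, 0.0714]
eef_rot: [[0.266, 0.964, 0.001], [0.964, -0.266, -0.0], [-0.0, 0.001, -1.0]]
wrist_force: [-0.8, 0.2, -0.6]
opening: 0.0274
```

Emit:
apply_moves(series=[[0,0,0.05,0,0,0,0],[0,0,0.1,0,0,0,0],[0,0,0.1,0,0,0,0]])

```text
time: 61.53
tool_pos: [0.5305, -0.1891, 0.0704]
eef_rot: [[0.266, 0.964, 0.001], [0.964, -0.266, -0.0], [-0.0, 0.001, -1.0]]
wrist_force: [-0.1, 1.1, -0.6]
opening: 0.0274
```

Emit:
apply_moves(series=[[0,0,0.1,0,0,0,0],[0,0,0.18,0,0,0,0],[0,0,0.18,0,0,0,0],[0,0,0.18,0,0,0,3.4],[0,0,0.18,0,0,0,4.6],[0,0,0.18,0,0,0,4.6],[0,0,0.18,0,0,0,4.6],[0,0,-2,0,0,0,4.6],[0,0,-5,0,0,0,4.6],[0,0,-9,0,0,0,4.6],[0,0,-13,0,0,0,4.6],[-10,0,-18,0,0,0,4.6],[-10,0,-18,0,0,0,4.6],[-10,0,-18,0,0,0,4.6],[-10,0,-18,0,0,0,4.6],[-10,0,-18,0,0,0,4.6]])

```text
time: 62.87
tool_pos: [0.503, -0.2877, 0.2509]
eef_rot: [[0.271, 0.963, 0.002], [0.963, -0.271, -0.001], [-0.001, 0.002, -1.0]]
wrist_force: [-0.1, 0.3, -0.3]
opening: 0.046
```

```bash
python3 - <<'E'
from h import *
s=r.state(); print(s['time'],s['tool_pos'].round(4),s['wrist_force'].round(1))
w,m=shot('wrist','w20'); c,_=shot('scene','s20'); d,_=shot('side','d20')
o=np.vstack([np.hstack([cv2.resize(c[100:250,200:400],(400,300)),cv2.resize(d[170:320,250:450],(400,300))]),np.hstack([cv2.resize(w,(400,300)),cv2.resize(c,(400,300))])])
cv2.imwrite('pics/c20.png',o[:,:,::-1])
E
```

```text
62.8667 [ 0.503  -0.2877  0.2509] [-0.1  0.3 -0.3]
```

View pics/c20.png

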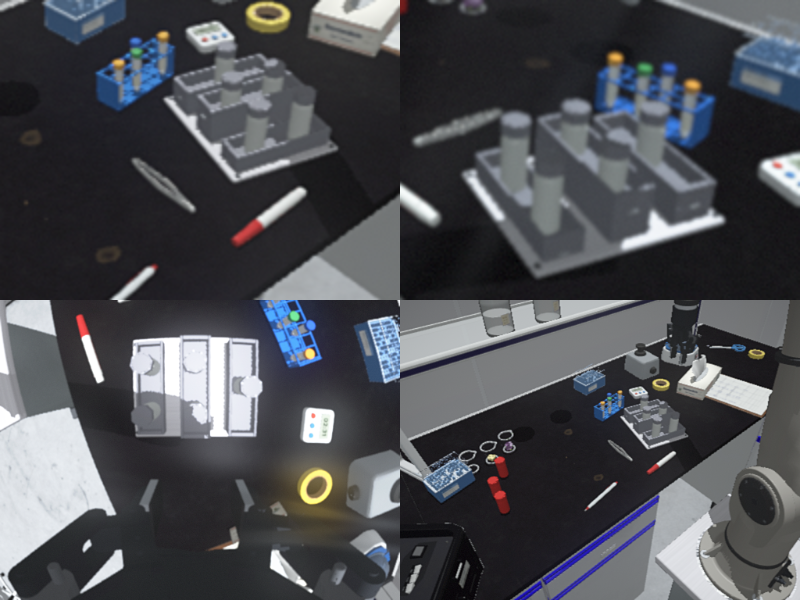

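All five stand upright in the right rows with their caps level. The tweezers, pen, marker and red vials are where they were.

```bash
python3 - <<'E'
from workcell import r
print(r.finish_job())
E
```

```text
the job is handed in; nothing more can be done
None
```

All five white vials present at the start are standing upright in the stepped rack. I handed the job in at about 63 s, and it gave no verdict.

- **Tall:** tall_1 and tall_2 are in the low row. tall_2 was lying, so I gripped it tilted and turned it upright as I placed it.
- **Medium:** medium_1 is in the middle-height row; medium_2 was absent.
- **Short:** short_1 and short_2 are in the high row. short_2 was lying and was turned upright the same way.
- **Recovery:** after I first placed short_1, I found it upside down across the gap between two blocks; I took this to be the announced knock. I laid it down, stood it up on the worktop, regripped it from above and put it back.

**Last checks:** in the final pictures from all three cameras the five vials look upright, cap up and level. I judged that by eye and did not measure the final cap heights. The tweezers, pen, marker and the three red look-alikes look unmoved. The wrist force I read after each move never exceeded about 15 N.

**Disagreements:**
- The scene and wrist cameras differed by about 7–9 mm on the rack position. I used the wrist fit, and every vial went in without touching a rim.
- I viewed about 22 pictures against the budget of 14; roughly half of the extra ones went on recovering short_1.

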